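Set and lock the vial stop in the pharmacy drawer

TASK

Pull the white pharmacy drawer fully open by its steel handle and leave it open. Then slide the spring-loaded leg with the blue end plate out until the black pointer line on the plate lines up with the red clip on the drawer front's scale and, holding the leg there against its spring, squeeze the yellow cam lever shut flat against the leg; the cam must not be shut anywhere but at the mark. Finish still holding: keep the leg and the shut lever gripped together between the fingers, leg at the red clip, and leave the two vials, the organizer and the dish where they are.

Things in the scene. Friction and masses are not known exactly. Their poses are not given: they have to be found in the camera images.
- unit: Fixed low white housing, 300 mm deep, 380 mm wide, under a pine board 420 mm wide, 18 mm thick, its top 113 mm above the table. Origin at table height in the middle of the front face; x points into the housing (away from the robot), y to the left along the front, z up. The drawer slides out along the unit's -x, the leg along its -y.
- drawer (a joint): How far the white drawer is out, m: 0 shut, 0.180 fully open (stop); starts at 0 to 0.030. Stays where it is left, about 8 N of friction. Side walls 68 mm high, front panel 92 mm, floor top 12 mm above the table, 331 mm wide inside, open on top.
- drawer_handle (a point): Middle of the steel bar handle on the drawer front, 75 mm above the table: round bar 10 mm thick, 120 mm long along the unit's y, 42 mm in front of the face (37 mm clear gap behind the bar). Moves with the drawer.
- leg (a joint): How far the sliding leg is out of its sleeve, m: 0 retracted (start), 0.100 most. Grows as the leg slides to the unit's -y. A spring pulls it back to 0 with 3 N (retracted) to 4 N (full out), so it retracts if let go; closing the lever does not remove the spring.
- leg_plate (a point): Middle of the blue end plate's thickness, on the leg's centre line, 72 mm above the table, under the black pointer line on the plate's top edge (axes as the unit's). Plate: 8 mm thick along y, from 60 mm in front (-x) to 52 mm behind (+x), 40 to 88 mm above the table; the pointer line runs on to 83 mm in front. Drawer front panel 85 mm to -x. Sleeve begins 85 mm to +y when retracted.
- grip_pad (a point): Centre of the black rubber pad, 3 x 50 x 30 mm, on the rear (+x) face of the leg's grip block, 34 mm in +y and 11.5 mm in +x of point leg_plate. The block lies 6 to 62 mm in +y of leg_plate, 55 to 89 mm above the table; its front face is 10 mm to -x, the pad's rear face 13 mm to +x of the centre line. One finger belongs on the pad, the other on the lever.
- lever (a joint): Angle of the yellow cam lever, rad: 0 shut (flat along the front of the grip block); starts open at 0.40 to 0.55; 0.6 at most. Its upright hinge is 57 mm in +y and 15.5 mm in -x of point leg_plate; the arm runs from it towards the plate. Stiff (about 5 N at the tip) and stays where left. Shut, block, pad and lever are 33 mm thick: 20 mm in front to 13 mm behind the leg's centre line.
- lever_tip (a point): Centre of the round tip (radius 4.5 mm) of the cam lever, 47 mm from its hinge axis, 72 mm above the table; the lever is 7 mm thick and 22 mm tall. Opening swings the tip out to -x, towards the robot.
- mark_clip (a point): Centre of the red clip (12 x 4 x 10 mm) on the scale along the top edge of the drawer's front panel, 92 mm high: the length mark. The leg is at the mark when leg_plate has the same unit y as this point; that is 30 to 85 mm out. It cannot be moved by hand. Moves with the drawer.
- vial_a_center (a point): Centre of a sealed orange vial with white cap, 37 mm across, 70 mm tall, standing on the table beside the drawer's path (one on each side). Leave alone.
- vial_b_center (a point): Centre of a sealed orange vial with white cap, 37 mm across, 70 mm tall, standing on the table beside the drawer's path (one on each side). Leave alone.
- organizer: Green snap-lid organizer, 62 x 132 x 27 mm, on the table on one side of the unit. Origin at the centre of its underside. Leave alone.
- dish: White ceramic dish, 100 mm across, 30 mm high, on the table on the other side of the unit. Origin at the centre of its underside. Leave alone.

How it is judged:
By the outcome, as a careful person would: the job done as asked, in the order asked, and still so for the second after the job is handed in, while the arm keeps its last pose, push and grip.
It also fails if it takes over 48 s, if anything falls off the work surface, if the arm or the gripper's body presses on something with over 40 N, if the wrist force passes 120 N, or if a joint passes its speed limit or range.

ROBOT

A 6-joint arm with a two-finger parallel gripper is mounted at the origin on the work surface. World frame = base frame: x ahead of the robot, y to its left, z up, the work surface at z = 0. Lengths are in m, angles in rad, forces in N, time in s.
With the tool pointing down it reaches from about 0.275 to 0.875 m from the base axis. Payload 12.5 kg.
Tool frame: the origin (TCP) lies on the centre line of the jaws, within the pads' length; the fingertips stand 17 mm ahead of it and the grasp point (between the pads) lies 2 mm behind it (r.tcp_to_tips is the z of the fingertips in the tool frame, in m); z points along the fingers, y is the direction in which the jaws open and shut (so a half turn about z gives the same grasp; the last joint's range is limited). The gripper opens to 85 mm and grips with 20 to 120 N. Pads are 22 mm wide; open, the fingers measure 114 mm over their backs; the gripper's body (76 mm by 85 mm) begins 54 mm behind the grasp point. The pads swing forward as they close: fully open they stand 13 mm farther back than shut.
Start: joints at [1.154, 0.351, 1.652, -0, 1.139, -0.085], TCP at [0.179, 0.52, 0.223] pointing down, gripper open.
Joint ranges: [-2.75, 2.75], [-0.79, 2.1], [0.01, 2.65], [-1.57, 4.71], [0.07, 3.14], [-2.87, 2.87]. Speed limits (rad/s): [2.22, 2.22, 2.79, 3.14, 3.14, 3.14].

INTERFACE

Orientations are given as a rotation vector (axis times angle).
In Python, from bench import r gives the robot as it stands.
- The arm moves only by the tool carry_out, never from a script. Its argument "deltas" is a list of rows, each a list of 7 numbers: the turn, a rotation vector about the tool's x, y, z in degrees, then the shift along the tool's x, y, z in cm, then the closure, from 0 (fully open) to 1 (shut). A call has 1 to 5 rows; each row shifts and turns the pose as measured when the row begins, along the tool's axes as they then stand; what a row does not reach is not made up. A row lasts 1/12 s, in which the tool goes at most 41.7 mm and 7.16 degrees, less where a joint would pass 70% of its speed; a pose out of reach is approached as far as the arm can. A call with a gripper value outside its range is refused whole. The fingers move at their own pace and stop on an object; the grip force is fixed at half the most. Time passes only in rows, so rows that do not move let the fingers close. It gives the time, the measured TCP pose, the force and the opening at its end, in the units of the state.
- r.sense(): the state, without advancing time (a new reading comes with each control period).
- r.get_image(name): name is "scene" or "top" or "wrist"; returns a dict with "pixels" (384x512x3 uint8, red, green, blue), "fovy" (degrees; the focal length in pixels is half the picture's height over the tangent of half this angle, whatever the lens; pixels are square), "cx", "cy" (the principal point, pixels), "dist_coeffs" ([k1, k2, p1, p2, k3] as OpenCV has them; the pictures are not rectified), "pose" (4x4, takes a point from camera to world coordinates); the wrist camera has in their place "tool_from_camera" (4x4, takes a point from camera to tool coordinates, whose origin is the TCP and whose axes are the flange's). Camera axes: x right, y up, looking along -z (the intrinsics and any distortion apply to the point x, -y, -z); pixel columns grow to the right and rows downward; lengths in m; the calibration is good to about 2 mm. A picture is of the moment at which its call begins: read the wrist's pose just before it. There is no depth.
- r.job_done(): hands the job in, once; it reports no verdict.
The state is a dict: "clock": time; "q": joint angles; "qvel": joint speeds; "joint_efforts": joint torques, N m; "ee_pos": TCP position; "orientation": TCP orientation; "ft_force": force on the tool from outside, world axes, zero at the start; "ft_torque": the same for the moment, N m; "grip_width": opening from 0.0 (shut) to 1.0 (fully open).
Only numpy, scipy, OpenCV 4.12 (cv2) and the standard library are available. Lean on these libraries where they do the work, as an engineer would, in place of code of your own. Each camera call takes 0.05 s, during which the arm holds its last target.

## Working session

There is one attempt and no reset: what is moved stays moved. The work goes in short steps, Python scripts to look and compute and a tool call to move; the robot and the scene stay as the last step left them, time stands still between calls to the robot, and variables do not carry over. Pictures are saved under pics/ and viewed, and the job is handed in when it is done.

Besides the shell and the picture viewer there is one more tool, called after ">>>" in YAML: its name, and indented under it one key for each argument. carry_out: Moves the arm, as the interface text tells. Its arguments: {"type":"object","properties":{"deltas":{"type":"array","items":{"type":"array","items":{"type":"number"}}}},"required":["deltas"]}

```bash
ls; mkdir -p pics; cat > h.py <<'E'
import numpy as np, cv2
from bench import r
from scipy.spatial.transform import Rotation as R
def snap(name,fn=None):
    s=r.sense(); im=r.get_image(name); p=im['pixels']
    if fn: cv2.imwrite('pics/'+fn,cv2.cvtColor(p,cv2.COLOR_RGB2BGR))
    if 'pose' in im: P=np.array(im['pose'])
    else:
        T=np.eye(4);T[:3,:3]=R.from_rotvec(s['orientation']).as_matrix();T[:3,3]=s['ee_pos']
        P=T@np.array(im['tool_from_camera'])
    f=p.shape[0]/2/np.tan(np.radians(im['fovy'])/2)
    K=np.array([[f,0,im['cx']],[0,f,im['cy']],[0,0,1]])
    return dict(p=p,P=P,K=K,d=np.array(im['dist_coeffs'],float))
def ray(c,uv):
    u=cv2.undistortPoints(np.array([[uv]],float),c['K'],c['d'])[0,0]
    v=np.array([u[0],-u[1],-1]); return c['P'][:3,3],c['P'][:3,:3]@v
def onz(c,uv,z):
    o,d=ray(c,uv); return o+d*(z-o[2])/d[2]
def tri(pairs):
    A=np.zeros((3,3));b=np.zeros(3)
    for c,uv in pairs:
        o,d=ray(c,uv);d=d/np.linalg.norm(d);M=np.eye(3)-np.outer(d,d);A+=M;b+=M@o
    return np.linalg.solve(A,b)
def proj(c,X):
    Xc=np.linalg.inv(c['P'])@np.append(X,1); q=np.array([[Xc[0],-Xc[1],-Xc[2]]])
    return cv2.projectPoints(q,np.zeros(3),np.zeros(3),c['K'],c['d'])[0][0,0]
E
python3 - <<'E'
from h import *
np.set_printoptions(precision=4,suppress=True)
s=r.sense();print(s, r.tcp_to_tips)
for n in ['scene','top','wrist']:
    c=snap(n,n+'0.png');print(n,c['P'],c['K'][0,0],c['d'])
E
```

```text
pics
{'clock': 0.0, 'q': array([ 1.1544,  0.3513,  1.6524,  0.    ,  1.1391, -0.0846]), 'qvel': array([ 0.0007,  0.0017,  0.0002, -0.0005, -0.0002,  0.0011]), 'joint_efforts': array([ -0.0012, -50.6117, -29.1398,  -0.0001,   0.0046,  -0.    ]), 'ee_pos': array([0.179 , 0.5197, 0.2221]), 'orientation': array([-0.5188, -3.0981,  0.0019]), 'ft_force': array([ 0.85  , -0.0532, -0.3222]), 'ft_torque': array([ 0.0249, -0.0333,  0.0149]), 'grip_width': 0.9994008084029193} 0.017
scene [[-0.4501 -0.6697  0.5907  1.3419]
 [ 0.8928 -0.3495  0.2841  0.3576]
 [ 0.0162  0.6553  0.7552  1.0441]
 [ 0.      0.      0.      1.    ]] 455.42660884492915 [-0.1237  0.      0.      0.      0.    ]
top [[ 0.0022  0.9936 -0.1131  0.5285]
 [-0.9997 -0.0005 -0.0233  0.0047]
 [-0.0232  0.1131  0.9933  0.9339]
 [ 0.      0.      0.      1.    ]] 367.2117831332143 [-0.0719  0.      0.      0.      0.    ]
wrist [[ 0.3257 -0.9099 -0.257   0.114 ]
 [ 0.9455  0.3131  0.0895  0.5416]
 [-0.001  -0.2721  0.9623  0.3739]
 [ 0.      0.      0.      1.    ]] 301.5928049659136 [-0.0628  0.      0.      0.      0.    ]
```

View pics/scene0.png

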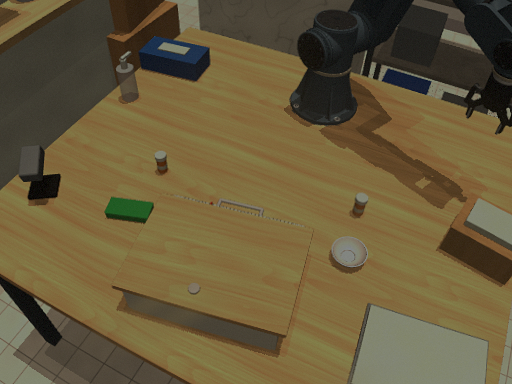

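View pics/top0.png

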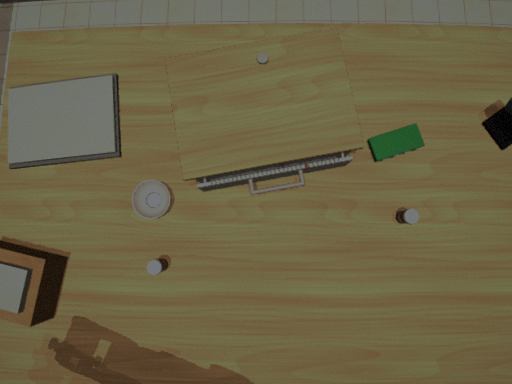

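View pics/wrist0.png

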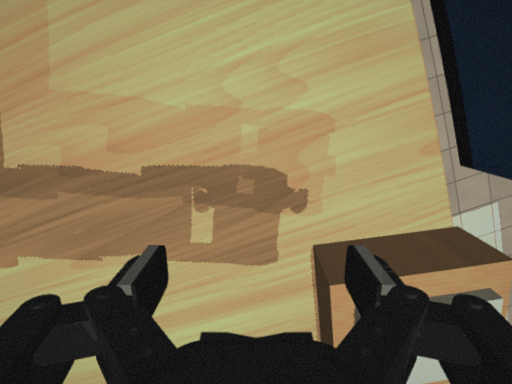

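```bash
python3 - <<'E'
import cv2
a=cv2.imread('pics/top0.png')[130:220,170:370];cv2.imwrite('pics/top0z.png',cv2.convertScaleAbs(cv2.resize(a,None,fx=4,fy=4,interpolation=cv2.INTER_CUBIC),alpha=1.5))
a=cv2.imread('pics/scene0.png')[180:250,150:330];cv2.imwrite('pics/scene0z.png',cv2.convertScaleAbs(cv2.resize(a,None,fx=4,fy=4,interpolation=cv2.INTER_CUBIC),alpha=1.5))
E
```

```text
(no output)
```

View pics/top0z.png

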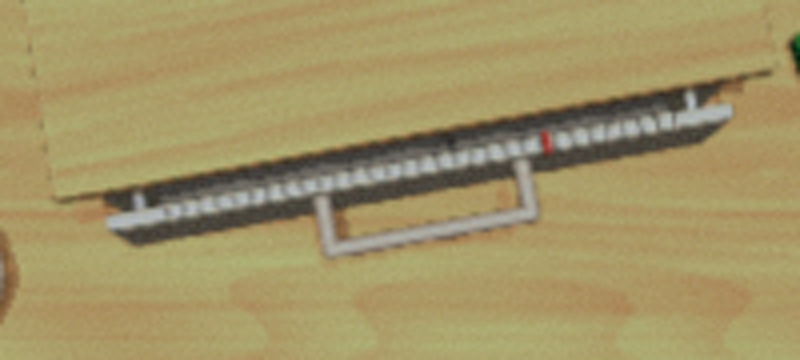

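View pics/scene0z.png

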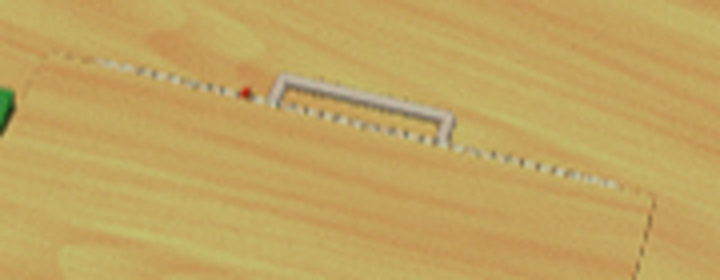

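```bash
python3 - <<'E'
from h import *
np.set_printoptions(precision=4,suppress=True)
t=snap('top');s=snap('scene')
L=tri([(t,(253,192)),(s,(262.5,209))]);Rr=tri([(t,(303.2,183.5)),(s,(221,200))])
print(L,Rr,np.linalg.norm(L-Rr))
print(onz(t,(253,192),.075),onz(t,(303.2,183.5),.075))
d=onz(t,(253,192),.075)-onz(t,(303.2,183.5),.075);print(np.degrees(np.arctan2(-d[0],d[1])))
# board corners front at z .113
a=onz(t,(170+55/4,130+200/4),.113);b=onz(t,(170+772/4,130+71/4),.113);print(a,b,np.linalg.norm(a-b)); d=a-b;print(np.degrees(np.arctan2(-d[0],d[1])))
print('clip',tri([(t,(170+547/4,130+143/4)),(s,(150+246/4,180+93/4))]))
print('panel top ends',onz(t,(170+108/4,130+220/4),.092),onz(t,(170+732/4,130+108/4),.092))
for n,uv in [('vialR',(411,216)),('vialL',(154,268))]: print(n,onz(t,uv,.07))
S=r.sense();print(R.from_rotvec(S['orientation']).as_matrix())
E
```

```text
[0.6196 0.0439 0.0762] [ 0.6403 -0.0746  0.0717] 0.12037618034786665
[0.6209 0.0411 0.075 ] [ 0.641  -0.0771  0.075 ]
9.646004984588705
[0.6443 0.1974 0.113 ] [ 0.7182 -0.211   0.113 ] 0.41498320370854014
10.255325518206583
clip [ 0.6788 -0.0814  0.0948]
panel top ends [0.6355 0.1708 0.092 ] [ 0.701  -0.1924  0.092 ]
vialR [ 0.5644 -0.3314  0.07  ]
vialL [0.4419 0.2734 0.07  ]
[[-0.9454  0.3258 -0.0002]
 [ 0.3258  0.9454 -0.0005]
 [ 0.     -0.0005 -1.    ]]
```

```bash
cat >> h.py <<'E'
np.set_printoptions(precision=4,suppress=True)
def Rt(th,s=1):
    y=np.array([np.cos(th),np.sin(th),0])*s; z=np.array([0,0,-1.]); return np.array([np.cross(y,z),y,z]).T
def plan(pos,th,clo,mx=4.0,n=5,s=1):
    S=r.sense();R0=R.from_rotvec(S['orientation']).as_matrix();p=np.array(S['ee_pos']);T=Rt(th,s)
    print('at',p,'clock',S['clock'],'grip',S['grip_width'],'F',S['ft_force'])
    for i in range(n):
        rv=R.from_matrix(R0.T@T).as_rotvec(degrees=True);a=np.linalg.norm(rv)
        if a>7: rv*=7/a
        t=R0.T@(np.array(pos)-p)*100;a=np.linalg.norm(t)
        if a>mx:t*=mx/a
        print('[%s, %g],'%(', '.join('%.2f'%x for x in [*rv,*t]),clo))
        p=p+R0@t/100;R0=R0@R.from_rotvec(rv,degrees=True).as_matrix()
E
python3 -c "
from h import *
plan((.63,-.017,.21),np.radians(10),.6,n=18)"
```

```text
at [0.1791 0.5199 0.2224] clock 0.25 grip 1.0018605166359056 F [0.5674 0.1665 0.0095]
[-0.00, 0.00, 7.00, -3.43, -2.06, 0.07, 0.6],
[-0.00, 0.00, 7.00, -3.65, -1.62, 0.07, 0.6],
[-0.00, 0.00, 7.00, -3.83, -1.17, 0.07, 0.6],
[-0.00, 0.00, 7.00, -3.94, -0.69, 0.07, 0.6],
[-0.00, 0.00, 7.00, -3.99, -0.21, 0.07, 0.6],
[-0.00, 0.00, 7.00, -3.99, 0.28, 0.07, 0.6],
[-0.00, 0.00, 7.00, -3.93, 0.77, 0.07, 0.6],
[-0.00, 0.00, 7.00, -3.80, 1.24, 0.07, 0.6],
[-0.00, 0.00, 4.99, -3.62, 1.69, 0.07, 0.6],
[-0.00, -0.00, 0.00, -3.46, 2.00, 0.07, 0.6],
[-0.00, 0.00, 0.00, -3.46, 2.00, 0.07, 0.6],
[0.00, -0.00, 0.00, -3.46, 2.00, 0.07, 0.6],
[0.00, -0.00, 0.00, -3.46, 2.00, 0.07, 0.6],
[0.00, 0.00, 0.00, -3.46, 2.00, 0.07, 0.6],
[0.00, 0.00, 0.00, -3.46, 2.00, 0.07, 0.6],
[0.00, 0.00, 0.00, -3.46, 2.00, 0.07, 0.6],
[0.00, 0.00, 0.00, -3.46, 2.00, 0.07, 0.6],
[0.00, 0.00, 0.00, -1.84, 1.06, 0.04, 0.6],
```

>>> carry_out:
  deltas:
    - [0,0,7,-3.4,-2.1,0,0.6]
    - [0,0,7,-3.6,-1.6,0,0.6]
    - [0,0,7,-3.8,-1.2,0,0.6]
    - [0,0,7,-3.9,-0.7,0,0.6]
    - [0,0,7,-4,-0.2,0,0.6]

```text
clock: 0.67
ee_pos: [0.3055, 0.3654, 0.2215]
orientation: [-1.438, -2.792, -0.001]
ft_force: [1.0, 0.2, 0.6]
grip_width: 0.403
```

>>> carry_out:
  deltas:
    - [0,0,7,-4,0.3,0,0.6]
    - [0,0,7,-3.9,0.8,0,0.6]
    - [0,0,7,-3.8,1.2,0,0.6]
    - [0,0,5,-3.6,1.7,0,0.6]
    - [0,0,0,-3.5,2,0,0.6]

```text
clock: 1.08
ee_pos: [0.4356, 0.2023, 0.2218]
orientation: [-2.055, -2.375, -0.002]
ft_force: [1.3, 0.9, 0.4]
grip_width: 0.394
```

```bash
python3 -c "
from h import *
plan((.63,-.017,.21),np.radians(10),.6,n=12)"
```

```text
at [0.4356 0.2023 0.2218] clock 1.0833 grip 0.3939695449253681 F [1.2613 0.9217 0.415 ]
[0.04, -0.09, -1.72, -3.34, 2.19, 0.16, 0.6],
[0.00, 0.00, -0.00, -3.41, 2.09, 0.16, 0.6],
[0.00, 0.00, -0.00, -3.41, 2.09, 0.16, 0.6],
[0.00, 0.00, -0.00, -3.41, 2.09, 0.16, 0.6],
[0.00, 0.00, -0.00, -3.41, 2.09, 0.16, 0.6],
[0.00, 0.00, -0.00, -3.41, 2.09, 0.16, 0.6],
[0.00, 0.00, -0.00, -3.41, 2.09, 0.16, 0.6],
[0.00, 0.00, -0.00, -1.13, 0.69, 0.05, 0.6],
[0.00, 0.00, -0.00, -0.00, -0.00, 0.00, 0.6],
[0.00, 0.00, -0.00, 0.00, 0.00, 0.00, 0.6],
[0.00, 0.00, -0.00, 0.00, 0.00, 0.00, 0.6],
[0.00, 0.00, -0.00, 0.00, 0.00, 0.00, 0.6],
```

>>> carry_out:
  deltas:
    - [0,0,-1.7,-3.3,2.2,0.1,0.6]
    - [0,0,0,-3.4,2.1,0.1,0.6]
    - [0,0,0,-3.4,2.1,0.2,0.6]
    - [0,0,0,-3.4,2.1,0.2,0.6]
    - [0,0,0,-3.4,2.1,0.2,0.6]

```text
clock: 1.5
ee_pos: [0.5721, 0.0449, 0.2144]
orientation: [2.021, 2.405, 0.005]
ft_force: [1.1, 0.6, 0.5]
grip_width: 0.399
```

>>> carry_out:
  deltas:
    - [0,0,0,-3.4,2.1,0.2,0.6]
    - [0,0,0,-3.4,2.1,0.2,0.6]
    - [0,0,0,-1.1,0.7,0,0.6]
    - [0,0,0,0,0,0,0.6]

```text
clock: 1.83
ee_pos: [0.6387, -0.0343, 0.2083]
orientation: [2.028, 2.399, 0.004]
ft_force: [1.0, 0.5, -0.2]
grip_width: 0.402
```

```bash
python3 -c "
from h import *
c=snap('wrist','w1.png')
for X in [(.63,-.017,.075),(.62,.043,.075),(.6405,-.076,.075),(.6788,-.0814,.0948)]: print(proj(c,X))
plan((.63,-.017,.21),np.radians(10),.6,n=2);print(r.sense()['q'])"
```

```text
[249.6946 165.897 ]
[249.5007  99.5461]
[250.5502 224.7309]
[288.7867 243.5625]
at [ 0.6378 -0.0335  0.2082] clock 1.8833 grip 0.40249667808045136 F [-0.5573 -0.111  -0.3339]
[0.09, -0.07, -0.40, 1.75, -0.50, -0.18, 0.6],
[-0.00, 0.00, -0.00, -0.00, -0.00, 0.00, 0.6],
[-0.1259  0.5253  1.4214  0.0017  1.1937 -0.2941]
```

View pics/w1.png

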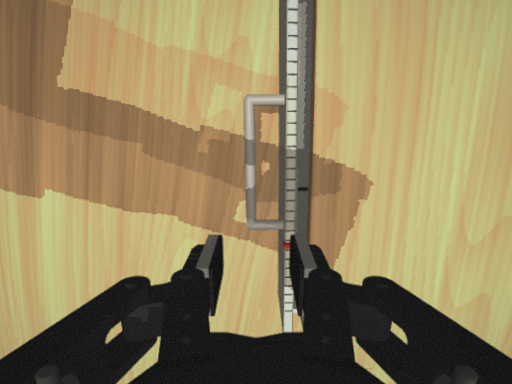

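>>> carry_out:
  deltas:
    - [0,0,-0.4,1.75,-0.5,1,0.65]
    - [0,0,0,0,0,0,0.65]

```text
clock: 2.05
ee_pos: [0.6287, -0.0158, 0.1975]
orientation: [-2.02, -2.405, -0.003]
ft_force: [-0.9, 0.8, -0.2]
grip_width: 0.352
```

```bash
python3 -c "
from h import *
c=snap('wrist','w2.png')
for X in [(.63,-.017,.075),(.62,.043,.075),(.6405,-.076,.075)]: print(proj(c,X))
plan((.6305,-.017,.072),np.radians(10),.65,n=5)"
```

```text
[256.9306 188.9507]
[257.5939 122.4439]
[257.0044 247.4741]
at [ 0.6298 -0.0169  0.1989] clock 2.1 grip 0.3506853328227021 F [-0.5145 -0.1879  0.318 ]
[0.15, -0.04, -0.04, -0.01, 0.01, 4.00, 0.65],
[-0.00, -0.00, 0.00, -0.01, 0.02, 4.00, 0.65],
[-0.00, 0.00, 0.00, -0.01, 0.02, 4.00, 0.65],
[0.00, -0.00, 0.00, -0.00, 0.00, 0.69, 0.65],
[0.00, -0.00, 0.00, 0.00, 0.00, 0.00, 0.65],
```

View pics/w2.png

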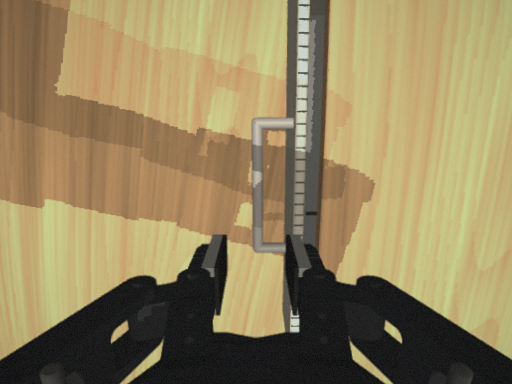

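>>> carry_out:
  deltas:
    - [0.1,0,0,0,0,4,0.65]
    - [0,0,0,0,0,4,0.65]
    - [0,0,0,0,0,4,0.65]
    - [0,0,0,0,0,0.7,0.65]
    - [0,0,0,0,0,0,1]

```text
clock: 2.52
ee_pos: [0.6322, -0.0136, 0.0748]
orientation: [2.008, 2.404, 0.011]
ft_force: [-0.1, 0.2, 0.2]
grip_width: 0.22
```

>>> carry_out:
  deltas:
    - [0,0,0,0,0,0,1]
    - [0,0,0,0,0,0,1]
    - [0,0,0,0,0,0,1]

```text
clock: 2.77
ee_pos: [0.634, -0.0132, 0.0801]
orientation: [2.005, 2.402, 0.015]
ft_force: [0.5, -0.4, -0.3]
grip_width: 0.001
```

```bash
python3 -c "
from h import *
c=snap('wrist','w3.png')
plan((.6305,-.017,.072),np.radians(10),.65,n=1)"
```

```text
at [ 0.6344 -0.0132  0.0805] clock 2.8167 grip 0.00034405881782445204 F [-0.8789  0.6525  0.7875]
[0.95, 0.23, 0.30, -0.30, -0.46, 0.84, 0.65],
```

View pics/w3.png

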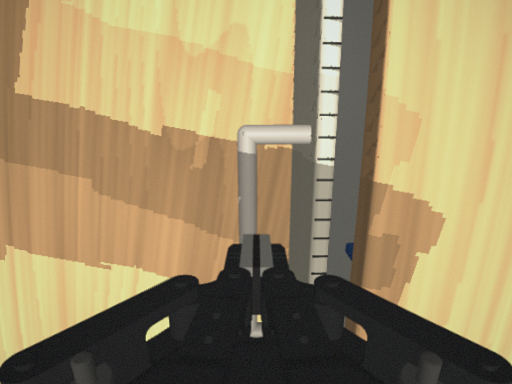

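```bash
python3 -c "
from h import *
c=snap('wrist')
for uv in [(249,130),(249,230),(248,180)]:print(onz(c,uv,.075), onz(c,uv,.065))
t=c['P'];S=r.sense();Rm=R.from_rotvec(S['orientation']).as_matrix();print(Rm)
print('tips',S['ee_pos']+Rm@[0,0,.017], proj(c,S['ee_pos']+Rm@[0,0,.017]),proj(c,S['ee_pos']+Rm@[0,0,.0]))
c=snap('top','t3.png');a=c['p'][120:230,210:350];cv2.imwrite('pics/t3z.png',cv2.cvtColor(cv2.resize(a,None,fx=5,fy=5),cv2.COLOR_RGB2BGR))
c=snap('scene','s3.png');a=c['p'][130:250,170:320];cv2.imwrite('pics/s3z.png',cv2.cvtColor(cv2.resize(a,None,fx=5,fy=5),cv2.COLOR_RGB2BGR))
"
```

```text
[0.6204 0.0446 0.075 ] [0.6205 0.0439 0.065 ]
[ 0.6299 -0.0094  0.075 ] [ 0.6306 -0.0134  0.065 ]
[0.6244 0.0187 0.075 ] [0.6247 0.0165 0.065 ]
[[-0.1788  0.9837  0.0166]
 [ 0.9839  0.1788 -0.001 ]
 [-0.004   0.0162 -0.9999]]
tips [ 0.6345 -0.0133  0.0631] [255.5323 229.6037] [255.4845 241.287 ]
```

View pics/t3z.png

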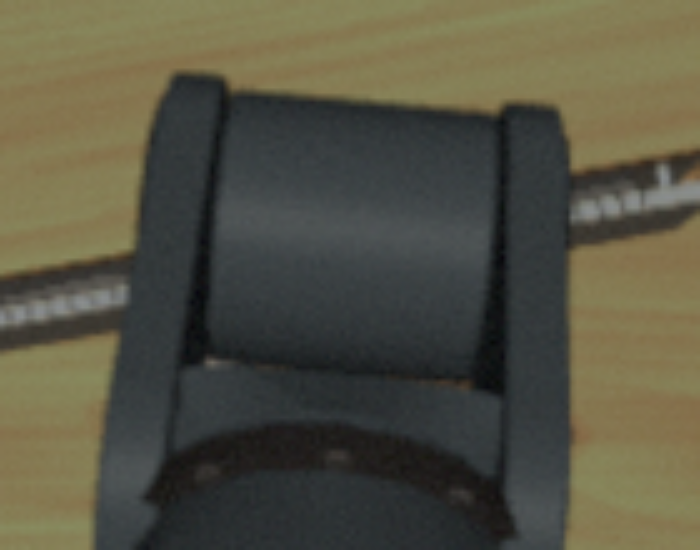

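View pics/s3z.png

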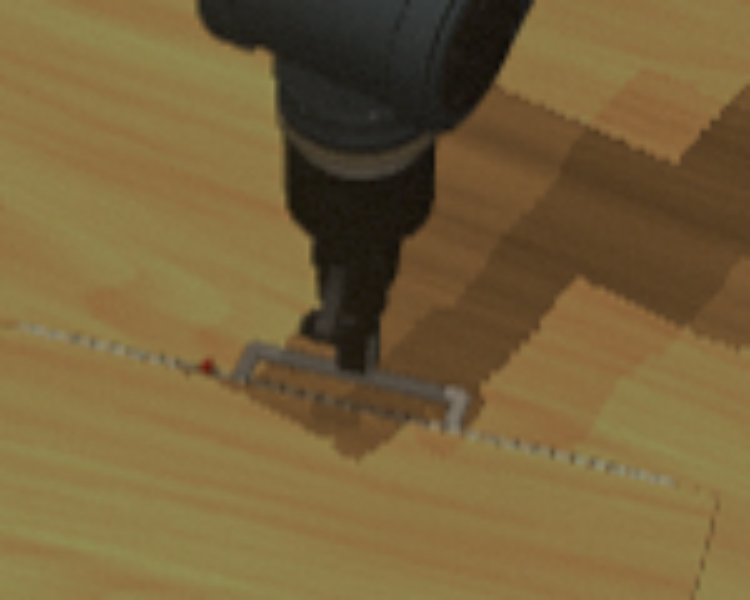

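```bash
python3 -c "
import cv2
a=cv2.imread('pics/w3.png')[200:345,180:340];cv2.imwrite('pics/w3z.png',cv2.convertScaleAbs(cv2.resize(a,None,fx=4.5,fy=4,interpolation=cv2.INTER_CUBIC),alpha=1.6,beta=20))"
```

```text
(no output)
```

View pics/w3z.png

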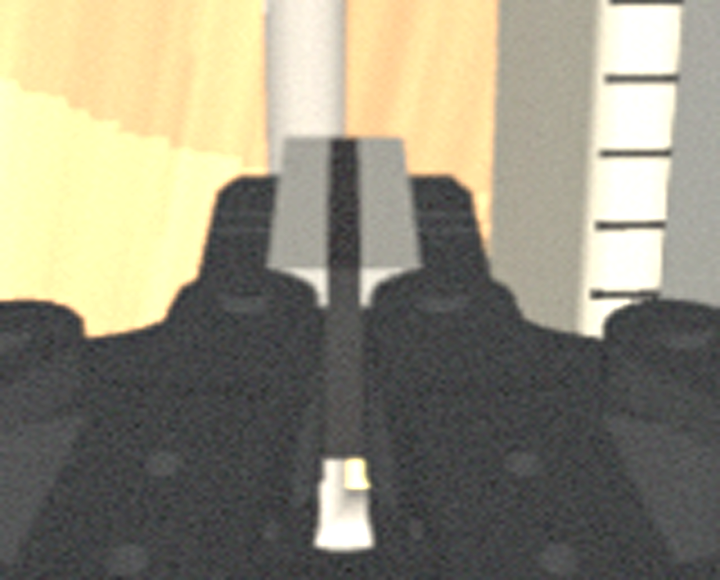

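```bash
python3 -c "
from h import *
c=snap('wrist')
T=np.eye(4);T[:3,:3]=R.from_rotvec([-2.02,-2.405,-.003]).as_matrix();T[:3,3]=[.6298,-.0169,.1989]
im=r.get_image('wrist');c2=dict(c);c2['P']=T@np.array(im['tool_from_camera']);print(im['tool_from_camera'])
t=snap('top')
for a,b in [((257,122),(247,133)),((306,120),(323,137))]: pass
print(tri([(c2,(257,122)),(c,(247,133))]))
print(tri([(t,(253,192)),(c,(247,133))]))
print(c['P'][:3,3],r.sense())
"
```

```text
[[ 0.0001  0.9622  0.2725  0.0683]
 [ 1.     -0.0003  0.0005  0.0002]
 [ 0.0005  0.2725 -0.9622 -0.1516]
 [ 0.      0.      0.      1.    ]]
[0.6197 0.0422 0.0678]
[0.6199 0.042  0.0753]
[0.6193 0.0541 0.2305] {'clock': 3.1167, 'q': array([-0.0946,  0.6605,  1.5434,  0.0007,  0.9241, -0.2747]), 'qvel': array([ 0.0006,  0.0058,  0.0003, -0.0008, -0.0029, -0.0004]), 'joint_efforts': array([  0.0155, -63.8174, -25.3577,   0.0017,  -0.0418,   0.    ]), 'ee_pos': array([ 0.6331, -0.0132,  0.0782]), 'orientation': array([2.0063, 2.4034, 0.0128]), 'ft_force': array([-0.7079,  0.2511, -0.494 ]), 'ft_torque': array([ 0.0364,  0.0102, -0.0196]), 'grip_width': -0.0017131256687789665}
```

```bash
python3 -c "
from h import *
c=snap('wrist');im=r.get_image('wrist');c['P']=np.array(im['tool_from_camera'])
for x in (-.011,0,.011):
  for z in (-.02,-.002,.017): print(x,z,proj(c,[x,0,z]))
for y in (.0155,.042): print(y,proj(c,[.011,y,.017]),proj(c,[.011,y,.005]))
"
```

```text
-0.011 -0.02 [255.7393 278.7812]
-0.011 -0.002 [255.779  261.4413]
-0.011 0.017 [255.8129 246.6168]
0 -0.02 [255.7373 258.7195]
0 -0.002 [255.7781 243.116 ]
0 0.017 [255.8128 229.8505]
0.011 -0.02 [255.7355 237.7005]
0.011 -0.002 [255.7774 224.0337]
0.011 0.017 [255.8128 212.4787]
0.0155 [282.0834 212.4791] [283.879 219.479]
0.042 [326.7884 212.4455] [331.6434 219.4159]
```

```bash
python3 -c "
from h import *
c=snap('scene','s4.png')
S=r.sense();Rm=R.from_rotvec(S['orientation']).as_matrix();
for z in (-.03,-.02,-.01,0,.017): 
  q=[proj(c,S['ee_pos']+Rm@np.array([x,0.012,z])) for x in (-.011,.011)]; print(z,*[(a-[170,130])*5 for a in q])
a=c['p'][170:230,210:270];cv2.imwrite('pics/s4z.png',cv2.convertScaleAbs(cv2.cvtColor(cv2.resize(a,None,fx=10,fy=10,interpolation=cv2.INTER_CUBIC),cv2.COLOR_RGB2BGR),alpha=2,beta=10))
"
```

```text
-0.03 [327.3669 347.887 ] [366.4374 357.2482]
-0.02 [327.4109 359.9745] [366.2433 369.3167]
-0.01 [327.455  371.9156] [366.0519 381.2382]
0 [327.4989 383.7126] [365.863  393.0152]
0.017 [327.5736 403.4434] [365.5477 412.7113]
```

View pics/s4z.png

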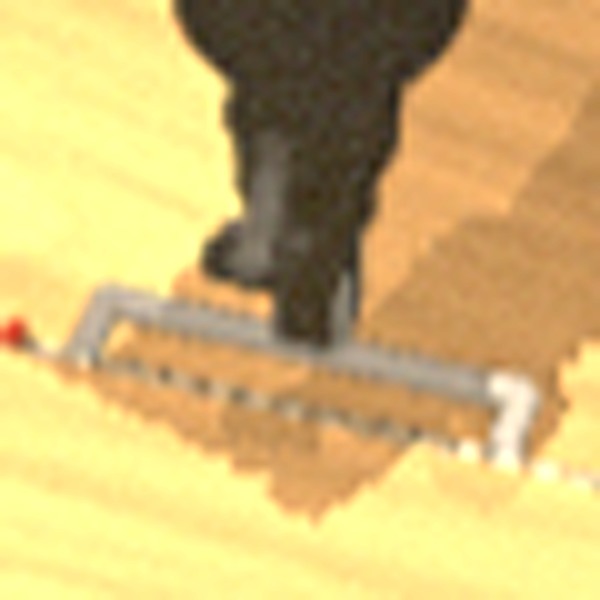

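>>> carry_out:
  deltas:
    - [0,0,0,0,-0.4,-1.5,1]
    - [0.8,0,0,-0.3,0,0,0.65]
    - [0,0,0,0,0,0,0.65]
    - [0,0,0,0,0,0,0.65]

```text
clock: 3.6
ee_pos: [0.6292, -0.0171, 0.0923]
orientation: [-2.013, -2.412, 0.007]
ft_force: [0.1, -0.3, -0.2]
grip_width: 0.354
```

```bash
python3 -c "
from h import *
c=snap('wrist','w5.png')
for uv in [(250,150),(250,220)]:print(onz(c,uv,.075))
plan((.6305,-.017,.042),np.radians(10),.65,n=4,mx=2)
c=snap('scene','s5.png')
a=c['p'][170:230,210:270];cv2.imwrite('pics/s5z.png',cv2.convertScaleAbs(cv2.cvtColor(cv2.resize(a,None,fx=10,fy=10,interpolation=cv2.INTER_CUBIC),cv2.COLOR_RGB2BGR),alpha=2,beta=10))
"
```

```text
[0.6174 0.0291 0.075 ]
[ 0.6246 -0.0117  0.075 ]
at [ 0.629  -0.0172  0.092 ] clock 3.65 grip 0.3473097577178042 F [-0.5116 -0.5042  0.2544]
[-0.23, 0.15, 0.29, 0.00, 0.07, 2.00, 0.65],
[0.00, 0.00, 0.00, -0.00, 0.06, 2.00, 0.65],
[-0.00, -0.00, -0.00, -0.00, 0.03, 1.00, 0.65],
[0.00, 0.00, -0.00, -0.00, 0.00, -0.00, 0.65],
```

View pics/w5.png

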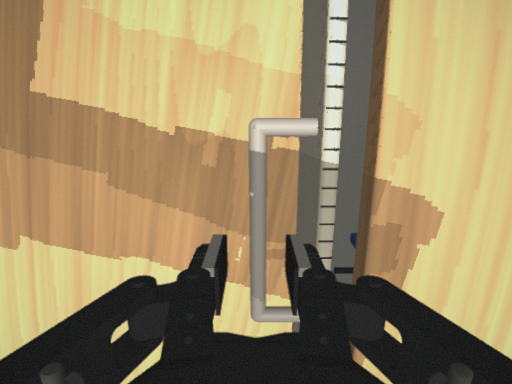

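View pics/s5z.png

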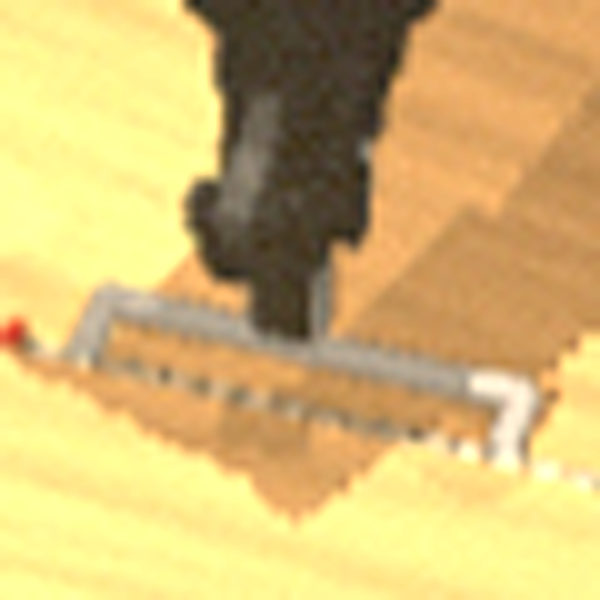

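>>> carry_out:
  deltas:
    - [0,0,0,0,0.1,2,0.65]
    - [0,0,0,0,0,2,0.65]
    - [0,0,0,0,0,1,0.65]
    - [0,0,0,0,0,0,0.65]

```text
clock: 4.03
ee_pos: [0.631, -0.0172, 0.0436]
orientation: [2.012, 2.41, -0.005]
ft_force: [-9.2, 0.2, 19.3]
grip_width: 0.352
```

```bash
python3 -c "
from h import *
c=snap('wrist','w6.png')
plan((.6305,-.017,.042),np.radians(10),.65,n=2,mx=2)
"
```

```text
at [ 0.6309 -0.0173  0.0437] clock 4.0833 grip 0.3467258490944455 F [-9.2491 -0.6879 14.9115]
[-0.07, 0.21, 0.30, 0.03, -0.03, 0.17, 0.65],
[0.00, -0.00, 0.00, 0.00, 0.00, 0.00, 0.65],
```

View pics/w6.png

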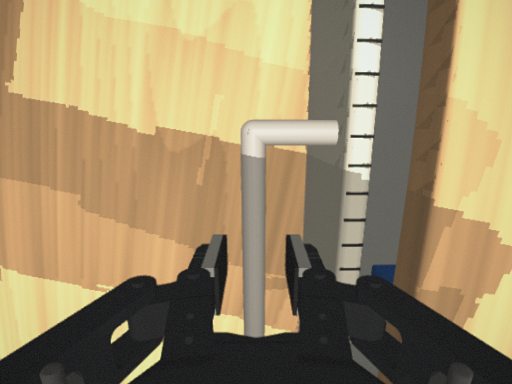

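>>> carry_out:
  deltas:
    - [0,0,0,0,-0.1,-0.5,0.65]
    - [0,0,0,0,0,0,0.8]
    - [0,0,0,0,0,0,1]
    - [0,0,0,0,0,0,1]

```text
clock: 4.42
ee_pos: [0.6299, -0.0173, 0.049]
orientation: [2.012, 2.41, -0.005]
ft_force: [-1.7, -0.3, 5.0]
grip_width: 0.091
```

```bash
python3 -c "
from h import *
c=snap('wrist','w7.png')
plan((.6305,-.017,.042),np.radians(10),.65,n=2,mx=2)
"
```

```text
at [ 0.6299 -0.0173  0.049 ] clock 4.4667 grip 0.08886448892153549 F [-1.7446  0.4833  3.128 ]
[-0.08, 0.20, 0.30, 0.02, 0.07, 0.70, 0.65],
[-0.00, -0.00, 0.00, -0.00, 0.00, 0.00, 0.65],
```

View pics/w7.png

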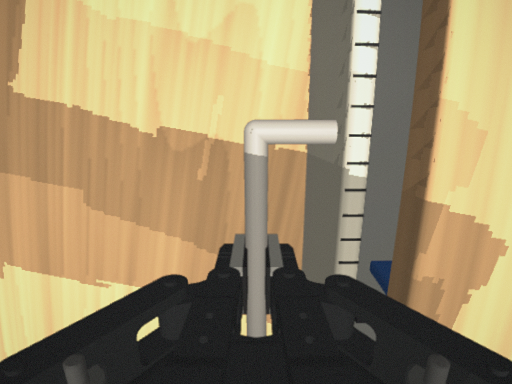

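>>> carry_out:
  deltas:
    - [0,0,0,0,-1.5,0,1]
    - [0,0,0,0,-2.5,0,1]
    - [0,0,0,0,-2.5,0,1]
    - [0,0,0,0,-2.5,0,1]
    - [0,0,0,0,-2.5,0,1]

```text
clock: 4.88
ee_pos: [0.5258, -0.0366, 0.049]
orientation: [1.998, 2.396, 0.022]
ft_force: [9.1, 1.4, -0.2]
grip_width: 0.093
```

```bash
python3 -c "
from h import *
plan((.6305-.18*.985,-.017-.18*.174,.046),np.radians(10),1,n=4,mx=2)
"
```

```text
at [ 0.5258 -0.0366  0.049 ] clock 4.8833 grip 0.09261513222300934 F [ 9.0531  1.4345 -0.1588]
[1.41, 0.45, 0.34, 0.04, -2.00, 0.03, 1],
[0.00, -0.00, 0.00, 0.03, -2.00, 0.08, 1],
[0.00, -0.00, 0.00, 0.03, -2.00, 0.08, 1],
[0.00, 0.00, 0.00, 0.02, -1.36, 0.06, 1],
```

Sliding with ~9 N as expected; continue to the stop.

>>> carry_out:
  deltas:
    - [1.2,0.4,0.3,0,-2,0,1]
    - [0,0,0,0,-2,0,1]
    - [0,0,0,0,-1.5,0,1]
    - [0,0,0,0,-1,0,1]

```text
clock: 5.22
ee_pos: [0.4649, -0.048, 0.0493]
orientation: [2.009, 2.393, 0.021]
ft_force: [70.8, 37.3, -48.4]
grip_width: 0.09
```

>>> carry_out:
  deltas:
    - [0,0,0,0,-0.8,0,1]
    - [0,0,0,0,-0.8,0,1]
    - [0,0,0,0,-0.6,0,1]

```text
clock: 5.47
ee_pos: [0.4669, -0.0498, 0.0513]
orientation: [1.987, 2.352, 0.078]
ft_force: [35.2, 29.5, -45.0]
grip_width: 0.089
```

```bash
python3 -c "
from h import *
plan((.6305-.18*.985,-.017-.18*.174,.046),np.radians(10),1,n=2,mx=2)
c=snap('top','t8.png')
a=c['p'][120:280,170:370];cv2.imwrite('pics/t8z.png',cv2.convertScaleAbs(cv2.cvtColor(cv2.resize(a,None,fx=4,fy=3.75,interpolation=cv2.INTER_CUBIC),cv2.COLOR_RGB2BGR),alpha=1.6,beta=10))
"
```

```text
at [ 0.4669 -0.0498  0.0513] clock 5.4667 grip 0.08894810657263941 F [ 35.1563  29.5175 -45.004 ]
[4.48, 0.85, -0.40, 0.38, -1.37, 0.42, 1],
[0.00, 0.00, 0.00, 0.00, 0.00, 0.00, 1],
```

View pics/t8z.png

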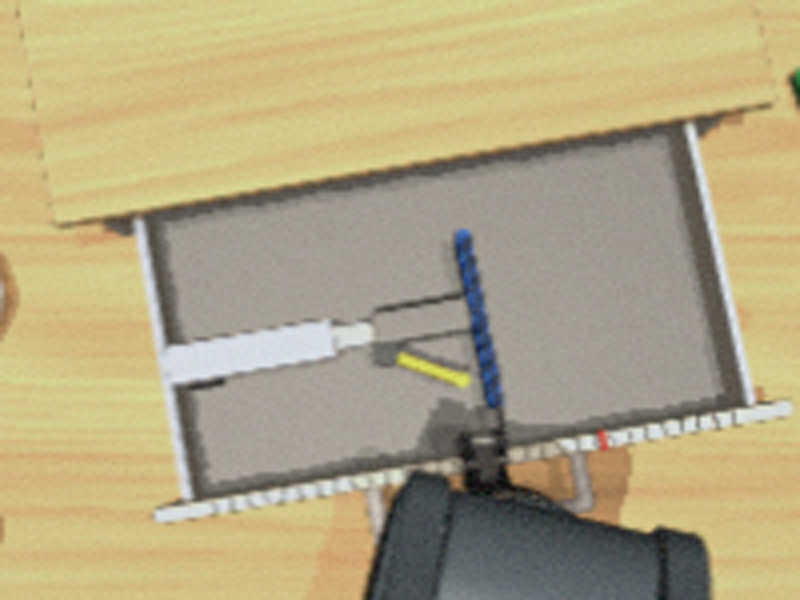

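>>> carry_out:
  deltas:
    - [0,0,0,0,0,0,0.7]
    - [0,0,0,0,0,0,0.7]

```text
clock: 5.68
ee_pos: [0.4697, -0.0491, 0.0512]
orientation: [1.983, 2.349, 0.084]
ft_force: [-0.2, 0.4, 0.4]
grip_width: 0.298
```

```bash
python3 -c "
from h import *
plan((.462,-.047,.17),np.radians(10),.7,n=4,mx=4)
"
```

```text
at [ 0.4697 -0.0491  0.0512] clock 5.6833 grip 0.2975143634078222 F [-0.1821  0.4271  0.3849]
[4.83, 0.91, -0.36, 0.05, 0.10, -4.00, 0.7],
[-0.00, -0.00, -0.00, 0.11, -0.24, -3.99, 0.7],
[0.00, -0.00, -0.00, 0.11, -0.24, -3.90, 0.7],
[-0.00, 0.00, -0.00, 0.00, 0.00, 0.00, 0.7],
```

>>> carry_out:
  deltas:
    - [1,0.2,0,0,0,-2,0.7]
    - [3.8,0.7,-0.4,0.1,-0.2,-4,0.7]
    - [0,0,0,0.1,-0.2,-4,0.7]
    - [0,0,0,0,0,-3,0.7]

```text
clock: 6.02
ee_pos: [0.4559, -0.0471, 0.1789]
orientation: [-2.008, -2.394, 0.018]
ft_force: [0.9, -0.6, -0.2]
grip_width: 0.302
```

```bash
python3 -c "
from h import *
c=snap('top','t9.png')
a=c['p'][120:280,170:370];cv2.imwrite('pics/t9z.png',cv2.convertScaleAbs(cv2.cvtColor(cv2.resize(a,None,fx=4,fy=3.75,interpolation=cv2.INTER_CUBIC),cv2.COLOR_RGB2BGR),alpha=1.6,beta=10))
c=snap('wrist','w9.png')
c=snap('scene','s9.png');a=c['p'][100:300,100:370];cv2.imwrite('pics/s9z.png',cv2.convertScaleAbs(cv2.cvtColor(cv2.resize(a,None,fx=2.95,fy=3,interpolation=cv2.INTER_CUBIC),cv2.COLOR_RGB2BGR),alpha=1.6,beta=10))
print(r.sense())
"
```

```text
{'clock': 6.1667, 'q': array([-0.2036,  0.2519,  1.9122, -0.0019,  0.9931, -0.3776]), 'qvel': array([-0.001 ,  0.0493,  0.0497,  0.0021, -0.033 , -0.0003]), 'joint_efforts': array([  0.0988, -44.6509, -28.1422,  -0.01  ,   0.5195,   0.0068]), 'ee_pos': array([ 0.4573, -0.0474,  0.1787]), 'orientation': array([-2.0105, -2.3971,  0.0137]), 'ft_force': array([-0.056 ,  0.4468, -0.5812]), 'ft_torque': array([-0.0102, -0.0413, -0.0213]), 'grip_width': 0.29730063758351155}
```

View pics/w9.png

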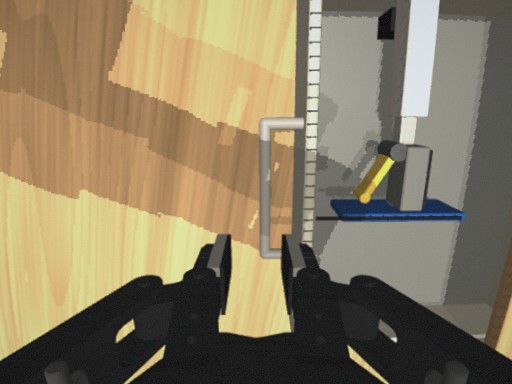

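View pics/t9z.png

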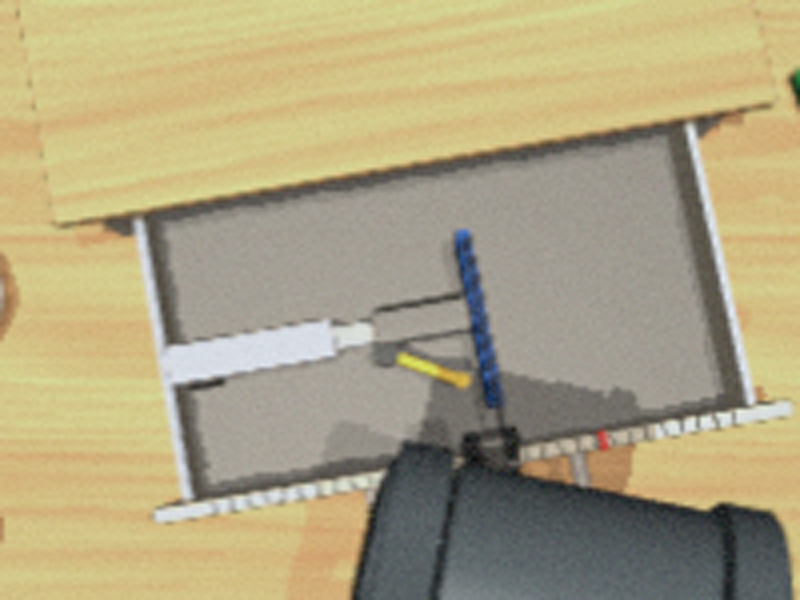

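View pics/s9z.png

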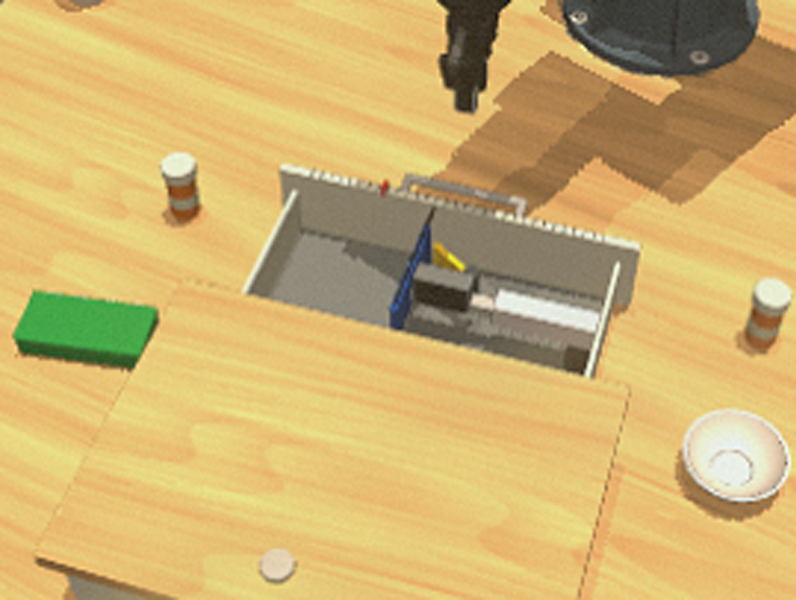

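```bash
python3 -c "
from h import *
t=snap('top');s=snap('scene')
th=np.radians(10.0);ux=np.array([np.cos(th),np.sin(th),0]);uy=np.array([-np.sin(th),np.cos(th),0])
def T(uv):return (170+uv[0]/4,120+uv[1]/3.75)
def Sc(uv):return (100+uv[0]/2.95,100+uv[1]/3)
a=onz(t,T((462,233)),.088);b=onz(t,T((493,402)),.088);print('plate ends',a,b,np.linalg.norm(a-b));d=a-b;print('th',np.degrees(np.arctan2(d[1],d[0])))
p=b+(a-b)*60/112;print('plate',p, p@ux,p@uy)
c=tri([(t,T((603,439))),(s,Sc((384,188)))]);print('clip',c,c@ux,c@uy, onz(t,T((603,439)),.097))
e1=onz(t,T((160,516)),.092);e2=onz(t,T((788,408)),.092);d=e1-e2;print('panel',e1,e2,np.degrees(np.arctan2(-d[0],d[1])))
# pixel masks
def mask(p,f):
    m=f(*[p[...,i].astype(int) for i in range(3)]);ys,xs=np.nonzero(m);return xs,ys
for n,cc in (('top',t),('scene',s),('wrist',snap('wrist'))):
    for nm,f in (('red',lambda R,G,B:(R>90)&(G<50)&(B<60)),('blue',lambda R,G,B:(B>R+40)&(B>G+25)),('yel',lambda R,G,B:(R>110)&(G>80)&(B<45)&(R-G<60))):
        xs,ys=mask(cc['p'],f); print(n,nm,len(xs), xs.mean() if len(xs) else 0, ys.mean() if len(xs) else 0)
"
```

```text
plate ends [ 0.6425 -0.0349  0.088 ] [ 0.5384 -0.052   0.088 ] 0.10555260497132202
th 9.37401149412766
plate [ 0.5942 -0.0428  0.088 ] 0.5777137969234082 -0.14536205157713625
clip [ 0.5151 -0.1122  0.0902] 0.48778484206830125 -0.1999567563774717 [ 0.5161 -0.1134  0.097 ]
panel [0.4689 0.1377 0.092 ] [ 0.5345 -0.2201  0.092 ] 10.391627604398044
top red 7 320.2857142857143 237.42857142857142
top blue 62 287.9516129032258 199.38709677419354
top yel 16 282.5625 220.25
scene red 3 229.66666666666666 161.66666666666666
scene blue 781 175.35211267605635 53.23559539052497
scene yel 36 233.5 145.16666666666666
wrist red 0 0 0
wrist blue 1811 401.507454445058 214.79790171176145
wrist yel 196 379.96938775510205 174.75
```

```bash
python3 -c "
from h import *
plan((.5855,-.0267,.17),np.radians(10),0,n=5,mx=3)
"
```

```text
at [ 0.4556 -0.047   0.1757] clock 6.3167 grip 0.3002084962792095 F [0.0915 0.7492 0.42  ]
[-1.18, -0.38, 0.03, -0.06, 3.00, 0.07, 0],
[-0.00, 0.00, 0.00, -0.06, 3.00, 0.13, 0],
[0.00, 0.00, 0.00, -0.06, 3.00, 0.13, 0],
[0.00, 0.00, 0.00, -0.06, 3.00, 0.13, 0],
[0.00, 0.00, 0.00, -0.02, 1.16, 0.05, 0],
```

>>> carry_out:
  deltas:
    - [-1.2,-0.4,0,0,3,0,0]
    - [0,0,0,-0.1,3,0.1,0]
    - [0,0,0,0,3,0.1,0]
    - [0,0,0,0,3,0.1,0]
    - [0,0,0,0,1.1,0,0]

```text
clock: 6.73
ee_pos: [0.584, -0.0244, 0.1636]
orientation: [-2.015, -2.397, 0.011]
ft_force: [-0.7, -1.2, -0.0]
grip_width: 0.981
```

>>> carry_out:
  deltas:
    - [0,0,0,0,0,0,0]
    - [0,0,0,0,0,0,0]

```text
clock: 6.9
ee_pos: [0.5842, -0.0239, 0.1595]
orientation: [-2.011, -2.394, 0.016]
ft_force: [0.1, 0.5, -0.0]
grip_width: 0.999
```

```bash
python3 -c "
from h import *
c=snap('wrist','w10.png')
plan((.5855,-.0267,.17),np.radians(10),0,n=1,mx=3)
c=snap('top','t10.png')
a=c['p'][120:280,170:370];cv2.imwrite('pics/t10z.png',cv2.convertScaleAbs(cv2.cvtColor(cv2.resize(a,None,fx=4,fy=3.75,interpolation=cv2.INTER_CUBIC),cv2.COLOR_RGB2BGR),alpha=1.6,beta=10))
"
```

```text
at [ 0.5838 -0.024   0.1595] clock 6.95 grip 1.0023781036612192 F [-0.7871  0.4278 -0.2382]
[-1.04, -0.30, -0.07, -0.29, 0.11, -1.06, 0],
```

View pics/w10.png

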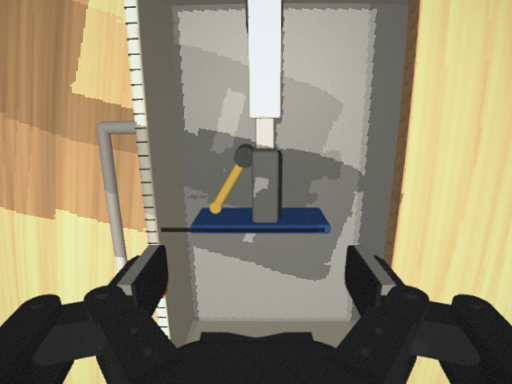

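View pics/t10z.png

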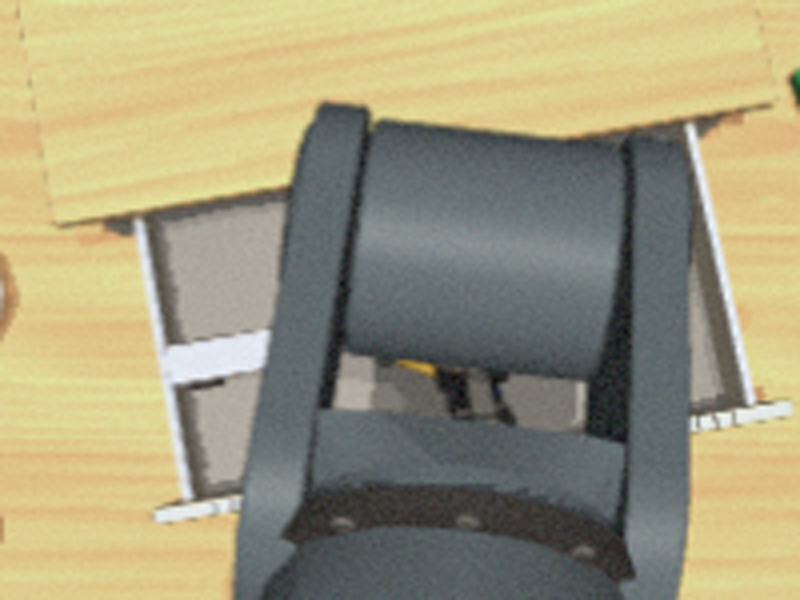

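```bash
python3 -c "
from h import *
c=snap('wrist');th=np.radians(10.0);ux=np.array([np.cos(th),np.sin(th),0]);uy=np.array([-np.sin(th),np.cos(th),0])
def p(n,uv,z):
  X=onz(c,uv,z);print(n,X,'u %.4f v %.4f'%(X@ux,X@uy))
p('line front',(162,230),.088);p('line rear',(328,230),.088);p('block front far',(253,151),.089);p('block rear far',(279,151),.089);p('blk rear near',(281,215),.089);p('blk fr near',(252,215),.089)
p('hinge',(246,155),.09);p('tip',(216,209),.083)
a=c['p'][130:250,140:340];cv2.imwrite('pics/w10z.png',cv2.cvtColor(cv2.resize(a,None,fx=4,fy=4,interpolation=cv2.INTER_CUBIC),cv2.COLOR_RGB2BGR))
S=r.sense();e=np.array(S['ee_pos']);Rm=R.from_rotvec(S['orientation']).as_matrix();print('tcp',e@ux,e@uy,Rm[:,2])
"
```

```text
line front [ 0.5118 -0.0598  0.088 ] u 0.4936 v -0.1478
line rear [ 0.6427 -0.0358  0.088 ] u 0.6267 v -0.1469
block front far [0.5733 0.0154 0.089 ] u 0.5673 v -0.0844
block rear far [0.5922 0.0188 0.089 ] u 0.5865 v -0.0843
blk rear near [ 0.6033 -0.0298  0.089 ] u 0.5890 v -0.1341
blk fr near [ 0.581  -0.0338  0.089 ] u 0.5663 v -0.1342
hinge [0.5687 0.0118 0.09  ] u 0.5621 v -0.0872
tip [ 0.552 -0.036  0.083] u 0.5373 v -0.1313
tcp 0.5707378874763941 -0.12518288291234128 [-0.0171  0.0018 -0.9999]
```

View pics/w10z.png

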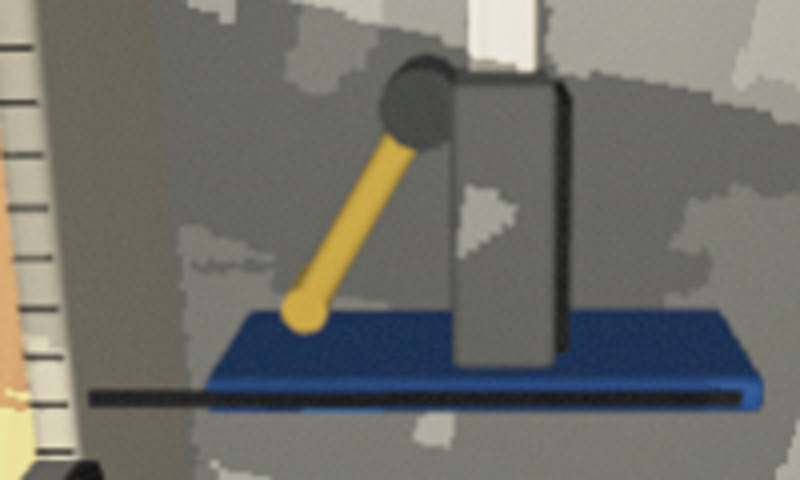

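>>> carry_out:
  deltas:
    - [-1,-0.3,0,-2.5,0,0,0]
    - [0,0,0,-2.5,0,0,0]
    - [0,0,0,0,0,0,0]

```text
clock: 7.3
ee_pos: [0.5905, -0.0744, 0.161]
orientation: [2.018, 2.406, 0.001]
ft_force: [-0.2, -0.8, 0.6]
grip_width: 0.998
```

```bash
python3 -c "
from h import *
print(r.sense()['qvel'])
c=snap('wrist','w11.png');print(r.sense()['ee_pos'])
a=c['p'][100:260,100:340];cv2.imwrite('pics/w11z.png',cv2.cvtColor(cv2.resize(a,None,fx=3.3,fy=3.3,interpolation=cv2.INTER_CUBIC),cv2.COLOR_RGB2BGR))
np.savez('c11.npz',**c)
"
```

```text
[ 0.0397 -0.0327  0.0565  0.0138 -0.0156  0.0379]
[ 0.59  -0.073  0.161]
```

View pics/w11z.png

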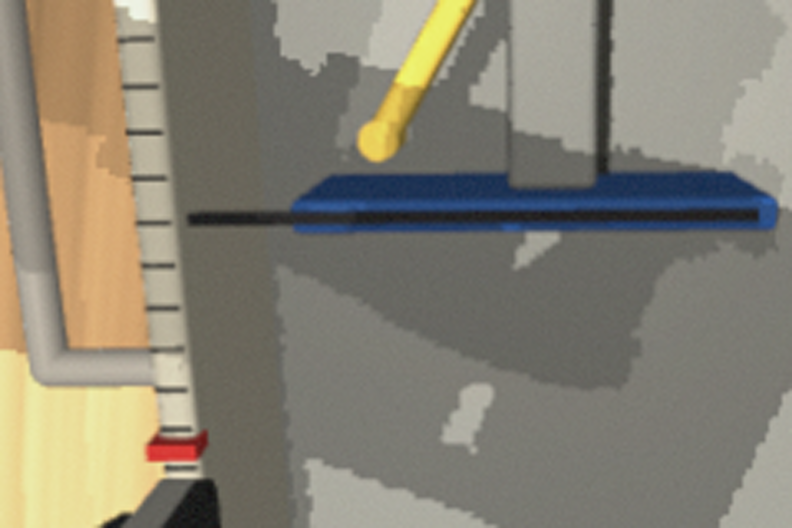

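```bash
python3 -c "
from h import *
c=snap('wrist','w12.png');print(r.sense()['ee_pos'],r.sense()['qvel'])
c=snap('wrist','w12.png');print(r.sense()['ee_pos'])
a=c['p'][100:260,100:340];cv2.imwrite('pics/w12z.png',cv2.cvtColor(cv2.resize(a,None,fx=3.3,fy=3.3,interpolation=cv2.INTER_CUBIC),cv2.COLOR_RGB2BGR))
import pickle;pickle.dump(c,open('c12.pkl','wb'))
p=c['p'].astype(int);m=(p[...,0]>120)&(p[...,1]<60)&(p[...,2]<70);ys,xs=np.nonzero(m);print(len(xs),xs.min(),xs.max(),ys.min(),ys.max(),xs.mean(),ys.mean())
for y in range(ys.min(),ys.max()+1): print(y,xs[ys==y].min(),xs[ys==y].max(),p[y,xs[ys==y]].mean(0))
"
```

```text
[ 0.59   -0.0719  0.1609] [0.0255 0.0005 0.0021 0.0044 0.0021 0.011 ]
[ 0.5901 -0.0713  0.1609]
62 146 159 235 241 152.6290322580645 238.74193548387098
235 148 148 [121.  48.  41.]
236 150 158 [122.3333  54.3333  48.3333]
237 146 158 [124.2308  35.9231  32.4615]
238 146 159 [183.9286  50.8571  46.6429]
239 146 159 [206.875  55.375  51.875]
240 146 159 [210.6667  56.3333  52.4444]
241 146 159 [211.3571  53.3571  50.1429]
```

View pics/w12z.png

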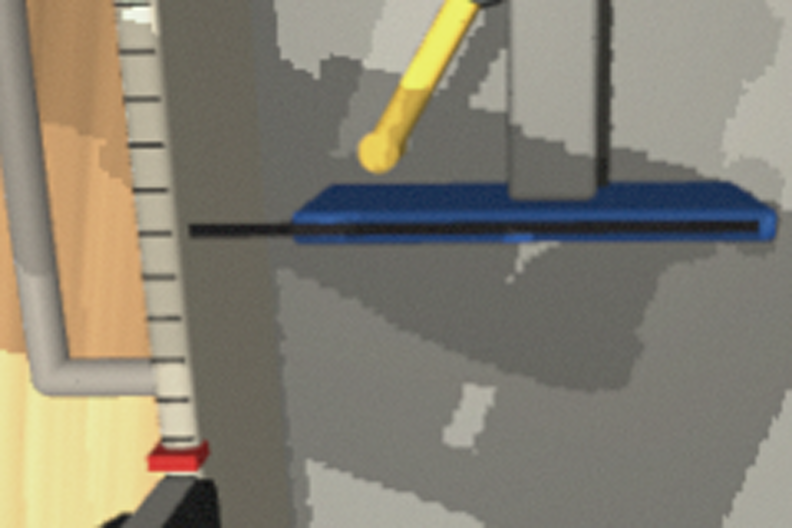

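```bash
python3 -c "
from h import *
import pickle
c=pickle.load(open('c12.pkl','rb'));th=np.radians(10.0);ux=np.array([np.cos(th),np.sin(th),0]);uy=np.array([-np.sin(th),np.cos(th),0])
def p(n,uv,z):
  X=onz(c,uv,z);print(n,X,'u %.4f v %.4f'%(X@ux,X@uy));return X
z=lambda a,b:(100+a/3.3,100+b/3.3)
A=p('line fr',z(190,230),.088);B=p('line rear',z(757,227),.088);d=B-A;print(np.degrees(np.arctan2(d[1],d[0])))
L=[p('tick',z(x,y),.092) for x,y in ((138,50),(142,98),(146,144),(150,189),(154,233),(159,276),(164,318),(168,359),(174,400),(180,438))]
L=np.array(L)@uy;print(np.diff(L))
for zz in (.092,.097,.102):p('clip top',(152.6,240),zz)
p('clip +y bottom edge',(154,236),.092);p('topface + edge',(152.6,237.8),.097);p('topface - edge',(152.6,242),.097)
p('panel inner', z(175,233),.092);p('panel in',z(160,50),.092);p('panel in',z(197,400),.092)
"
```

```text
line fr [ 0.5119 -0.0591  0.088 ] u 0.4939 v -0.1471
line rear [ 0.6402 -0.0357  0.088 ] u 0.6242 v -0.1463
10.324534148587185
tick [ 0.4981 -0.0205  0.092 ] u 0.4870 v -0.1067
tick [ 0.4999 -0.0306  0.092 ] u 0.4870 v -0.1169
tick [ 0.5016 -0.0405  0.092 ] u 0.4869 v -0.1270
tick [ 0.5033 -0.0503  0.092 ] u 0.4869 v -0.1370
tick [ 0.505  -0.0602  0.092 ] u 0.4869 v -0.1470
tick [ 0.507 -0.07   0.092] u 0.4871 v -0.1570
tick [ 0.5089 -0.0798  0.092 ] u 0.4873 v -0.1670
tick [ 0.5106 -0.0897  0.092 ] u 0.4873 v -0.1770
tick [ 0.5129 -0.0997  0.092 ] u 0.4878 v -0.1872
tick [ 0.5151 -0.1092  0.092 ] u 0.4883 v -0.1970
[-0.0102 -0.01   -0.01   -0.01   -0.01   -0.01   -0.01   -0.0102 -0.0097]
clip top [ 0.514  -0.1157  0.092 ] u 0.4861 v -0.2032
clip top [ 0.5154 -0.1132  0.097 ] u 0.4880 v -0.2010
clip top [ 0.5169 -0.1107  0.102 ] u 0.4898 v -0.1988
clip +y bottom edge [ 0.5148 -0.1121  0.092 ] u 0.4876 v -0.1998
topface + edge [ 0.5153 -0.1114  0.097 ] u 0.4881 v -0.1991
topface - edge [ 0.5156 -0.1149  0.097 ] u 0.4878 v -0.2027
panel inner [ 0.5098 -0.0594  0.092 ] u 0.4917 v -0.1470
panel in [ 0.5029 -0.0197  0.092 ] u 0.4918 v -0.1067
panel in [ 0.5183 -0.0987  0.092 ] u 0.4933 v -0.1872
```

```bash
python3 -c "
from h import *
plan((.5834,-.0261,.14),np.radians(10.3),0,n=4,mx=2.5)
"
```

```text
at [ 0.5901 -0.0713  0.1609] clock 7.45 grip 1.0026833538258557 F [ 0.213  -0.1879 -0.4555]
[0.03, -0.03, -0.21, 2.27, 0.06, 1.04, 0],
[-0.00, 0.00, -0.00, 2.27, 0.07, 1.04, 0],
[0.00, -0.00, -0.00, 0.02, 0.00, 0.01, 0],
[0.00, 0.00, -0.00, 0.00, 0.00, 0.00, 0],
```

>>> carry_out:
  deltas:
    - [0,0,-0.2,2.3,0.1,1,0]
    - [0,0,0,2.3,0.1,1,0]
    - [0,0,0,0,0,0,0]
    - [0,0,0,0,0,0,0]

```text
clock: 7.78
ee_pos: [0.5826, -0.0219, 0.1412]
orientation: [2.012, 2.412, 0.002]
ft_force: [0.6, -0.3, -0.2]
grip_width: 0.999
```

```bash
python3 -c "
from h import *
c=snap('wrist','w13.png')
plan((.5834,-.0261,.08),np.radians(10.3),0,n=4,mx=2.5)
"
```

```text
at [ 0.5825 -0.022   0.1412] clock 7.8333 grip 1.0004368281467935 F [0.2071 0.2489 0.3783]
[0.07, -0.04, 0.01, -0.17, 0.00, 2.49, 0],
[0.00, -0.00, 0.00, -0.17, 0.01, 2.49, 0],
[0.00, 0.00, 0.00, -0.08, 0.00, 1.13, 0],
[0.00, -0.00, 0.00, 0.00, 0.00, 0.00, 0],
```

View pics/w13.png

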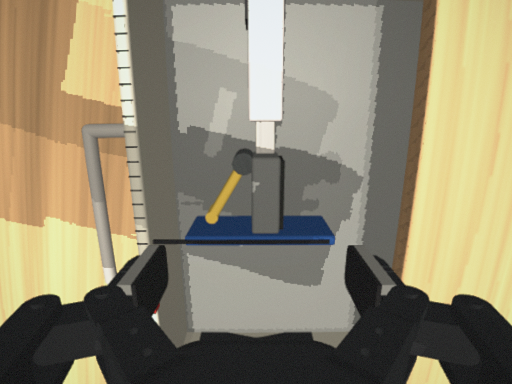

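>>> carry_out:
  deltas:
    - [0,0,0,-0.2,0,2.5,0]
    - [0,0,0,-0.1,0,2.5,0]
    - [0,0,0,-0.1,0,1.1,0]
    - [0,0,0,0,0,0,0]

```text
clock: 8.17
ee_pos: [0.5851, -0.0266, 0.0812]
orientation: [2.009, 2.409, 0.007]
ft_force: [-0.3, 0.1, -0.4]
grip_width: 1.003
```

```bash
python3 -c "
from h import *
c=snap('wrist','w14.png')
plan((.5834,-.0261,.045),np.radians(10.3),0,n=4,mx=2)
c=snap('scene','s14.png');a=c['p'][100:240,130:330];cv2.imwrite('pics/s14z.png',cv2.convertScaleAbs(cv2.cvtColor(cv2.resize(a,None,fx=4,fy=4,interpolation=cv2.INTER_CUBIC),cv2.COLOR_RGB2BGR),alpha=1.6,beta=10))
"
```

```text
at [ 0.5855 -0.0266  0.0822] clock 8.2167 grip 0.9994669016856828 F [-0.667  -0.4065 -0.445 ]
[0.43, 0.08, 0.05, 0.05, -0.12, 2.00, 0],
[-0.00, 0.00, 0.00, 0.04, -0.09, 1.73, 0],
[0.00, 0.00, -0.00, -0.00, -0.00, 0.00, 0],
[0.00, 0.00, -0.00, 0.00, 0.00, 0.00, 0],
```

View pics/w14.png

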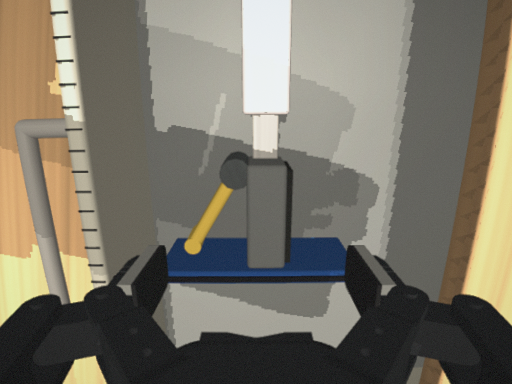

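View pics/s14z.png

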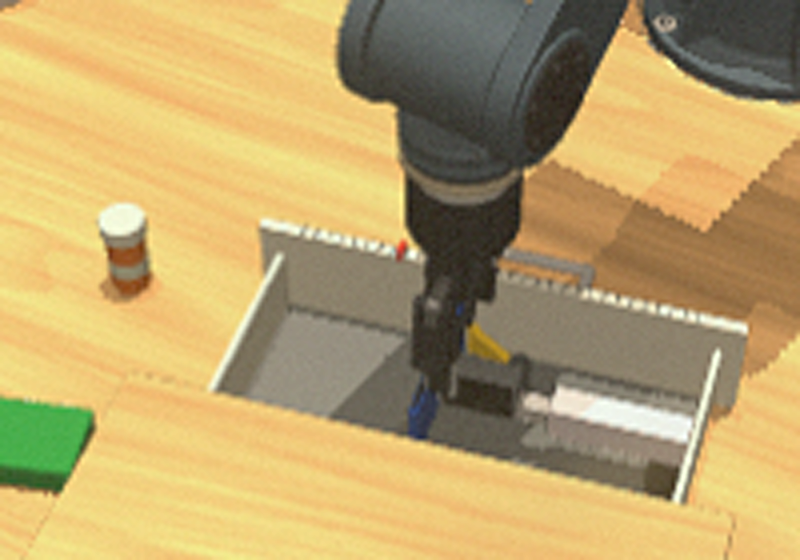

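>>> carry_out:
  deltas:
    - [0.4,0,0,0.2,-0.1,1.5,0]
    - [0,0,0,0.1,-0.1,1.5,0]
    - [0,0,0,0,0,0.6,0]
    - [0,0,0,0,0,0,0]

```text
clock: 8.6
ee_pos: [0.5862, -0.0243, 0.049]
orientation: [2.008, 2.406, 0.005]
ft_force: [0.4, 0.1, -0.5]
grip_width: 0.998
```

```bash
python3 -c "
from h import *
c=snap('wrist','w15.png')
plan((.5834,-.0261,.045),np.radians(10.3),0,n=1,mx=2)
th=np.radians(10.0);ux=np.array([np.cos(th),np.sin(th),0]);uy=np.array([-np.sin(th),np.cos(th),0]);e=r.sense()['ee_pos'];print(e@ux,e@uy)
"
```

```text
at [ 0.5864 -0.0244  0.0496] clock 8.65 grip 1.0007150566813736 F [-0.0049 -0.105  -0.2734]
[0.46, 0.23, 0.02, -0.12, -0.33, 0.46, 0],
0.5732620126118229 -0.1258104738961149
```

View pics/w15.png

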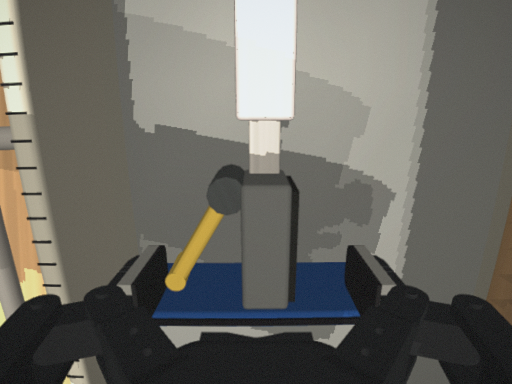

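>>> carry_out:
  deltas:
    - [0.5,0.2,0,0,-0.4,0.5,0]
    - [0,0,0,0,0,0,0]
    - [0,0,0,0,0,0,0]

```text
clock: 8.9
ee_pos: [0.583, -0.0252, 0.0457]
orientation: [2.012, 2.412, -0.0]
ft_force: [0.5, -0.2, -0.0]
grip_width: 0.998
```

```bash
cat >> h.py <<'E'
th=np.radians(10.0);ux=np.array([np.cos(th),np.sin(th),0]);uy=np.array([-np.sin(th),np.cos(th),0])
def uv_():
    S=r.sense();e=np.array(S['ee_pos']);print('tcp u %.4f v %.4f z %.4f'%(e@ux,e@uy,e[2]),'F unit',S['ft_force']@ux,S['ft_force']@uy,S['ft_force'][2],'g',S['grip_width'],'t',S['clock'],'tilt',R.from_rotvec(S['orientation']).as_matrix()[:,2]@np.array([ux,uy]).T)
E
python3 -c "
from h import *
c=snap('wrist','w16.png')
a=c['p'][230:340,50:450];cv2.imwrite('pics/w16z.png',cv2.cvtColor(cv2.resize(a,None,fx=2,fy=4,interpolation=cv2.INTER_CUBIC),cv2.COLOR_RGB2BGR))
uv_()
import pickle;pickle.dump(c,open('c16.pkl','wb'))
for uv in [(200,321.5),(256,321.5),(330,321.5)]:X=onz(c,uv,.088);print(X@ux,X@uy)
"
```

```text
tcp u 0.5697 v -0.1261 z 0.0456 F unit -0.9873425107894128 -0.23000754554053185 0.4624645209647772 g 1.0056220935157933 t 8.95 tilt [ 0.0001 -0.0008]
0.5457799191109548 -0.14495757407517518
0.5700300530703567 -0.14466736061768182
0.602137314025388 -0.14473330229774317
```

View pics/w16z.png

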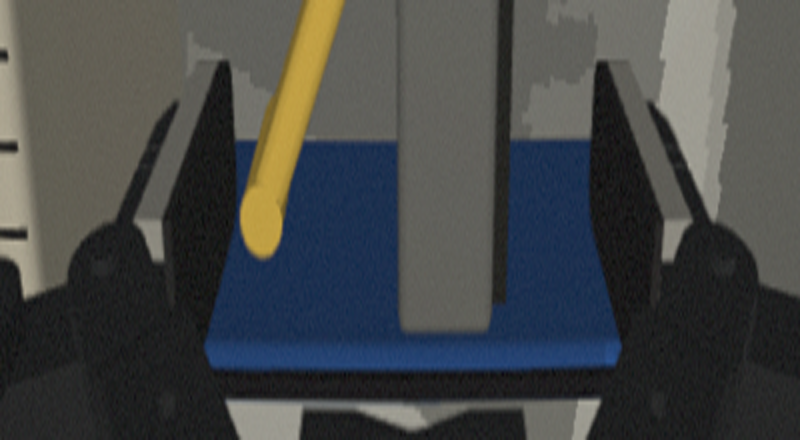

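View pics/w16.png

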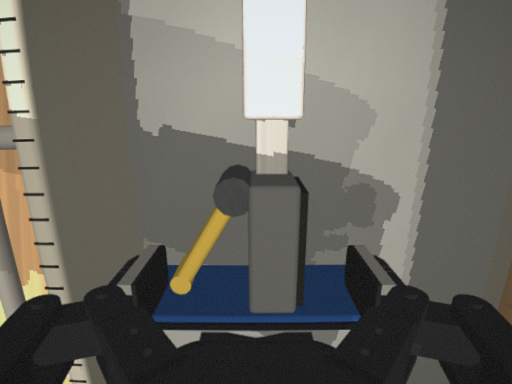

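>>> carry_out:
  deltas:
    - [0,0,0,-1.2,0,0,0]
    - [0,0,0,-1.2,0,0,0]
    - [0,0,0,-1.2,0,0,0]
    - [0,0,0,0,0,0,0]

```text
clock: 9.28
ee_pos: [0.5898, -0.0631, 0.0459]
orientation: [-2.011, -2.413, -0.001]
ft_force: [0.6, 3.2, 0.3]
grip_width: 1.002
```

```bash
python3 -c "
from h import *
c=snap('wrist','w17.png')
uv_()
for row in (324,326,328):X=onz(c,(256,row),.088);print(X@ux,X@uy)
"
```

```text
tcp u 0.5698 v -0.1638 z 0.0459 F unit 1.2248824587182858 3.7435990677139865 -0.4155696571480072 g 1.001757439817455 t 9.3333 tilt [-0.0001  0.0009]
0.5701117584641737 -0.18458986319287848
0.5701188008197174 -0.18564249835566457
0.5701258827466634 -0.18670102928673354
```

View pics/w17.png

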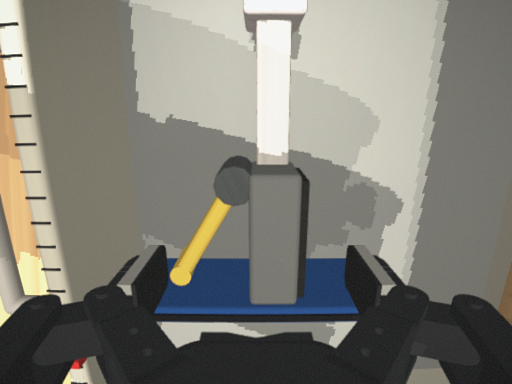

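```bash
cat > m.py <<'E'
from h import *
import sys,pickle
c=snap('wrist',sys.argv[1]+'.png'); uv_()
p=c['p'].astype(int)
a=c['p'][280:384,20:220];cv2.imwrite('pics/'+sys.argv[1]+'z.png',cv2.cvtColor(cv2.resize(a,None,fx=4,fy=4,interpolation=cv2.INTER_CUBIC),cv2.COLOR_RGB2BGR))
col=p[300:335,180:330].mean(1);
for i,v in enumerate(col): print(300+i,v.round(0), end=';')
pickle.dump(c,open(sys.argv[1]+'.pkl','wb'))
m=(p[...,0]>100)&(p[...,1]<60)&(p[...,2]<70);ys,xs=np.nonzero(m);print('\nred',len(xs),xs.mean() if len(xs) else 0,ys.mean() if len(xs) else 0)
E
python3 m.py w18
```

```text
tcp u 0.5698 v -0.1630 z 0.0459 F unit 0.17975359895729304 2.7820419976686885 -0.5163694236746421 g 1.0005834472933481 t 9.3833 tilt [-0.0002  0.0009]
300 [ 61.  78. 102.];301 [ 61.  78. 103.];302 [ 59.  76. 102.];303 [54. 72. 99.];304 [45. 65. 98.];305 [36. 60. 99.];306 [ 36.  63. 105.];307 [ 40.  70. 117.];308 [ 43.  76. 129.];309 [ 45.  81. 137.];310 [ 46.  83. 140.];311 [ 47.  85. 143.];312 [ 47.  85. 145.];313 [ 44.  74. 124.];314 [32. 42. 64.];315 [29. 28. 30.];316 [37. 35. 36.];317 [38. 37. 38.];318 [38. 36. 38.];319 [37. 36. 37.];320 [36. 35. 37.];321 [50. 54. 61.];322 [105. 112. 120.];323 [158. 157. 147.];324 [161. 160. 149.];325 [162. 160. 150.];326 [161. 160. 150.];327 [162. 160. 150.];328 [164. 162. 152.];329 [165. 164. 153.];330 [165. 164. 153.];331 [157. 156. 146.];332 [136. 135. 127.];333 [114. 113. 107.];334 [103. 102.  97.];
red 84 79.17857142857143 362.48809523809524
```

View pics/w18z.png

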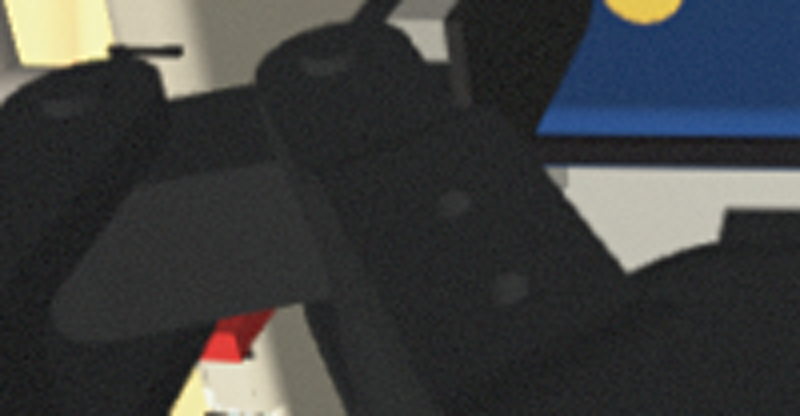

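```bash
python3 -c "
from h import *
import pickle
c=pickle.load(open('w18.pkl','rb'))
X=onz(c,(256,317.6),.088);print('line',X@ux,X@uy)
a=c['p'][0:300,0:80];cv2.imwrite('pics/w18t.png',cv2.cvtColor(cv2.resize(a,None,fx=4,fy=2,interpolation=cv2.INTER_CUBIC),cv2.COLOR_RGB2BGR))
"
```

```text
line 0.5700811925277371 -0.1805311597437996
```

View pics/w18t.png

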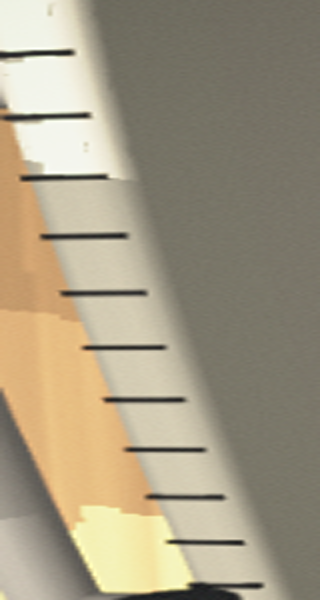

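```bash
python3 -c "
from h import *
import pickle
c=pickle.load(open('w18.pkl','rb'))
for x,y in ((55,52),(65,177),(106,293),(146,400),(186,496),(205,541),(228,584)):
  X=onz(c,(x/4,y/2),.092);print('%.4f %.4f'%(X@ux,X@uy))
"
```

```text
0.4885 -0.0667
0.4863 -0.0869
0.4866 -0.1070
0.4867 -0.1272
0.4868 -0.1470
0.4868 -0.1570
0.4872 -0.1671
```

>>> carry_out:
  deltas:
    - [0,0,0,-1,0,0,0]
    - [0,0,0,-0.9,0,0,0]
    - [0,0,0,-0.1,0,0,0]
    - [0,0,0,-0.1,0,0,0]

```text
clock: 9.72
ee_pos: [0.5932, -0.0822, 0.0459]
orientation: [-2.01, -2.412, -0.001]
ft_force: [0.7, 3.9, -0.3]
grip_width: 0.999
```

```bash
python3 m.py w19 | tr ';' '\n' | grep -E 'tcp|^3(0[4-9]|1|2[0-4])|red'; python3 -c "
from h import *
import pickle
c=pickle.load(open('w19.pkl','rb'))
for r_ in (316,317,318,319,320): X=onz(c,(256,r_),.088);print(r_,X@ux,X@uy)
"
```

```text
tcp u 0.5699 v -0.1841 z 0.0459 F unit 0.9739759453483443 3.332659507844153 -0.5837923413326482 g 1.0038739618726376 t 9.7667 tilt [-0.0005  0.0018]
304 [43. 63. 96.]
305 [35. 58. 97.]
306 [ 36.  62. 104.]
307 [ 39.  69. 116.]
308 [ 42.  76. 128.]
309 [ 44.  80. 136.]
310 [ 45.  81. 138.]
311 [ 46.  83. 141.]
312 [ 46.  83. 142.]
313 [ 39.  63. 102.]
314 [29. 35. 50.]
315 [29. 28. 29.]
316 [36. 34. 36.]
317 [37. 36. 37.]
318 [37. 36. 37.]
319 [36. 35. 36.]
320 [36. 35. 37.]
321 [54. 60. 66.]
322 [111. 121. 131.]
323 [155. 154. 145.]
324 [158. 157. 146.]
red 0 0 0
316 0.5702111541074706 -0.19991506913861212
317 0.570214889865241 -0.2004287707441195
318 0.570218635760721 -0.20094386213169887
319 0.5702223918538847 -0.2014603515233189
320 0.5702261582051947 -0.20197824720771604
```

View pics/w19.png

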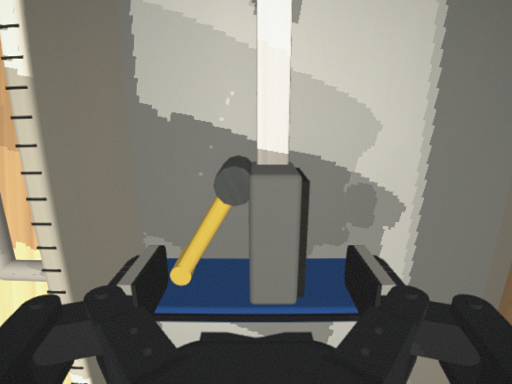

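>>> carry_out:
  deltas:
    - [0,0,0,0,0.1,0,0]
    - [0,0,0,0,0,0,0.1]

```text
clock: 9.93
ee_pos: [0.594, -0.0817, 0.046]
orientation: [-2.009, -2.413, -0.001]
ft_force: [-0.6, 2.9, 2.3]
grip_width: 0.902
```

```bash
cat > ml.py <<'E'
from h import *
c=snap('wrist',__import__('sys').argv[1]+'.png'); uv_()
p=c['p'].astype(float).sum(2)[295:340,230:300].mean(1)  # brightness
g=np.gradient(p)
b=c['p'].astype(float)[295:340,230:300,2].mean(1)
# black band: contiguous rows b<60
thr=75
idx=np.where(b<thr)[0];idx=idx[(idx>10)]
lo=idx[0]; 
seg=[i for k,i in enumerate(idx) if i-lo==k];hi=seg[-1]
e0=lo-1+(b[lo-1]-thr)/(b[lo-1]-b[lo]);e1=hi+(thr-b[hi])/(b[hi+1]-b[hi])
row=295+(e0+e1)/2;X=onz(c,(265,row),.088);print('band',295+e0,295+e1,'line v %.4f'%(X@uy))
E
python3 ml.py w20
```

```text
tcp u 0.5708 v -0.1836 z 0.0461 F unit 0.4424677448886626 2.7478322564753204 0.7728144969711206 g 0.8985694156622851 t 9.9833 tilt [-0.001   0.0019]
band 313.6651124520022 321.16510596352884 line v -0.2004
```

>>> carry_out:
  deltas:
    - [0,0,0,-0.1,0.1,0,0.3]
    - [0,0,0,0,0.1,0,0.3]

```text
clock: 10.15
ee_pos: [0.5941, -0.0819, 0.0463]
orientation: [-2.006, -2.41, 0.004]
ft_force: [-8.5, 1.6, 5.9]
grip_width: 0.705
```

```bash
python3 ml.py w21
```

```text
tcp u 0.5709 v -0.1837 z 0.0463 F unit -6.965421410759871 3.440753276923868 7.096467396094934 g 0.6988427666590982 t 10.2 tilt [-0.0063  0.0031]
band 313.23423165137615 320.99699924981246 line v -0.2007
```

View pics/w21.png

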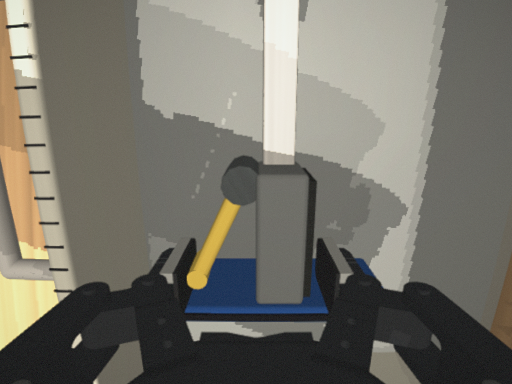

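>>> carry_out:
  deltas:
    - [0,0,0,-0.05,0.2,0,0.45]
    - [0,0,0,0,0.1,0,0.45]

```text
clock: 10.37
ee_pos: [0.5959, -0.0815, 0.0468]
orientation: [-2.004, -2.408, 0.007]
ft_force: [-2.0, 3.0, 4.6]
grip_width: 0.555
```

```bash
python3 ml.py w22
```

```text
tcp u 0.5727 v -0.1837 z 0.0468 F unit -2.9502277091607687 3.5755392512194413 5.937172188876483 g 0.5530890617618006 t 10.4167 tilt [-0.0093  0.0038]
band 312.42677211482135 320.2753416856492 line v -0.2005
```

View pics/w22.png

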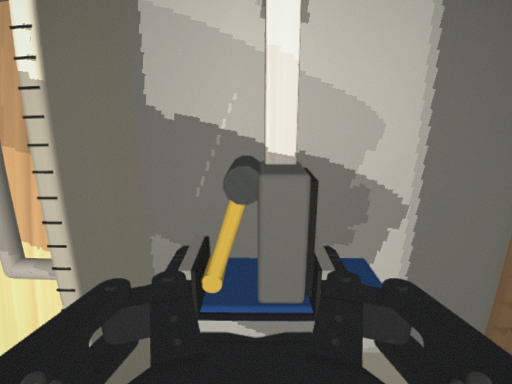

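>>> carry_out:
  deltas:
    - [0.4,0,0,-0.1,0.05,0.1,0.55]
    - [0,0,0,0,0.05,0,0.55]

```text
clock: 10.58
ee_pos: [0.5994, -0.0822, 0.0479]
orientation: [-2.004, -2.408, 0.011]
ft_force: [-9.0, 1.8, -3.1]
grip_width: 0.448
```

```bash
python3 ml.py w23
```

```text
tcp u 0.5760 v -0.1849 z 0.0478 F unit -2.307679181916079 4.300711089285424 5.934581759329603 g 0.45044691181439545 t 10.6333 tilt [-0.0107  0.002 ]
band 310.8139680551206 318.45379665379664 line v -0.2018
```

>>> carry_out:
  deltas:
    - [0.6,0,0,0.05,-0.2,0.1,0.55]
    - [0,0,0,0,0,0,0.55]

```text
clock: 10.8
ee_pos: [0.5991, -0.0818, 0.0479]
orientation: [-2.003, -2.406, 0.019]
ft_force: [-5.3, 2.3, -0.6]
grip_width: 0.452
```

```bash
python3 ml.py w24
```

```text
tcp u 0.5757 v -0.1846 z 0.0478 F unit -0.07825787066336193 3.003157717318455 2.7079736866134096 g 0.4484545099544108 t 10.85 tilt [-0.0167  0.0008]
band 310.9549492385787 318.52053304324176 line v -0.2013
```

View pics/w24.png

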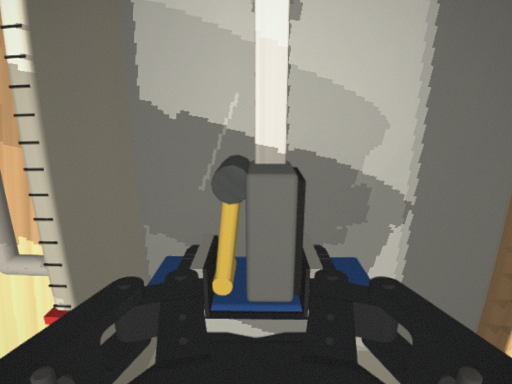

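```bash
python3 m.py w25 | grep -E 'tcp|red'; python3 -c "
import cv2
a=cv2.imread('pics/w25.png')[290:335,20:220];cv2.imwrite('pics/w25y.png',cv2.resize(a,None,fx=4,fy=8,interpolation=cv2.INTER_CUBIC))"
```

```text
tcp u 0.5758 v -0.1846 z 0.0478 F unit 0.8681812961711751 3.615420664700408 2.738056445045802 g 0.4485423927853209 t 10.9 tilt [-0.0166  0.0008]
red 191 53.795811518324605 315.3717277486911
```

View pics/w25y.png

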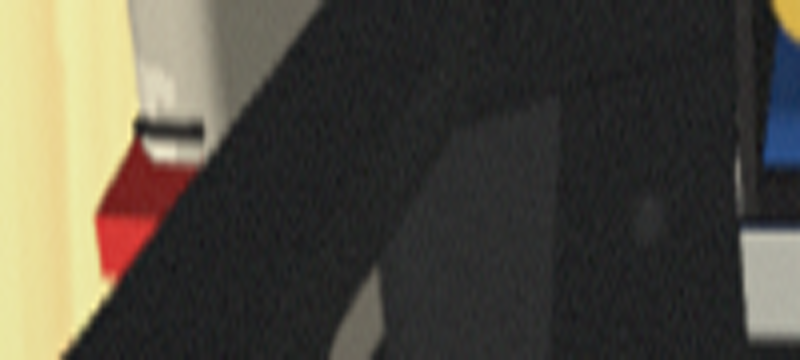

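```bash
python3 -c "
from h import *
import pickle
c=pickle.load(open('w25.pkl','rb'))
def p(n,uv,z):
  X=onz(c,uv,z);print(n,'u %.4f v %.4f'%(X@ux,X@uy))
for z in (.096,.097,.098):
  p('top+ %g'%z,(48,316.7),z);p('top- %g'%z,(48,324.3),z)
p('base+',(60,310.2),.092)
p('tick',(62,306),.092)
p('line',(265,314.7),.088);p('line',(215,314.7),.088)
"
```

```text
top+ 0.096 u 0.4877 v -0.2001
top- 0.096 u 0.4868 v -0.2041
top+ 0.097 u 0.4885 v -0.1993
top- 0.097 u 0.4876 v -0.2033
top+ 0.098 u 0.4894 v -0.1985
top- 0.098 u 0.4885 v -0.2024
base+ u 0.4907 v -0.1995
tick u 0.4921 v -0.1973
line u 0.5806 v -0.2013
line u 0.5587 v -0.2018
```

>>> carry_out:
  deltas:
    - [-0.6,0,0,0.05,-0.2,0,0.57]
    - [-0.4,0,0,0,-0.1,0,0.59]

```text
clock: 11.07
ee_pos: [0.5984, -0.0815, 0.0479]
orientation: [2.007, 2.411, 0.008]
ft_force: [6.7, 5.0, -4.8]
grip_width: 0.413
```

```bash
python3 ml.py w26
```

```text
tcp u 0.5750 v -0.1842 z 0.0479 F unit 6.8487998514612585 3.680975970081634 -1.647663629194676 g 0.41362041817153106 t 11.1167 tilt [ 0.0074 -0.0001]
band 310.57116451016634 318.29818394844756 line v -0.2009
```

View pics/w26.png

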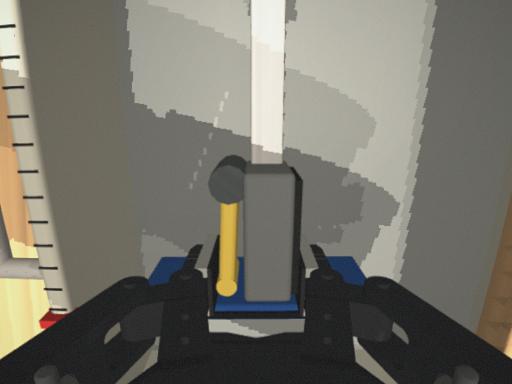

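>>> carry_out:
  deltas:
    - [-0.1,0,0,0,0,0,1]
    - [0,0,0,0,0,0,1]
    - [0,0,0,0,0,0,1]

```text
clock: 11.37
ee_pos: [0.5993, -0.0814, 0.0484]
orientation: [2.005, 2.408, 0.014]
ft_force: [1.8, 4.1, 2.4]
grip_width: 0.344
```

```bash
python3 ml.py w27;python3 m.py w28 | grep -E 'tcp|red'; python3 -c "
import cv2
a=cv2.imread('pics/w28.png')[290:335,20:220];cv2.imwrite('pics/w28y.png',cv2.resize(a,None,fx=4,fy=8,interpolation=cv2.INTER_CUBIC))
a=cv2.imread('pics/w28.png')[140:345,150:370];cv2.imwrite('pics/w28x.png',cv2.resize(a,None,fx=3,fy=2.9,interpolation=cv2.INTER_CUBIC))"
```

```text
tcp u 0.5761 v -0.1842 z 0.0484 F unit 2.422897486126868 4.040817512988222 2.9727116110072758 g 0.34347751276971256 t 11.4167 tilt [ 0.012  -0.0005]
band 309.97149460708783 317.4815310492505 line v -0.2009
tcp u 0.5761 v -0.1842 z 0.0484 F unit 2.459292789249857 3.899930801440793 3.276812976270846 g 0.343434853141205 t 11.4667 tilt [ 0.012  -0.0005]
red 370 50.90810810810811 318.85135135135135
```

View pics/w28y.png

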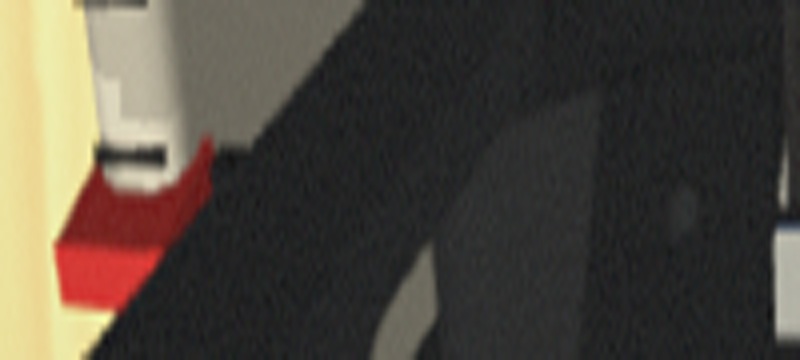

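View pics/w28x.png

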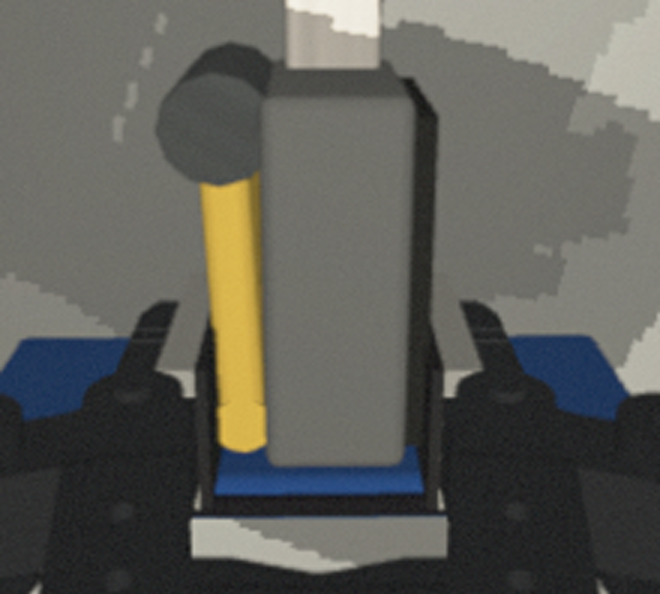

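```bash
python3 -c "
from h import *
import pickle
c=pickle.load(open('w28.pkl','rb'))
def p(n,uv,z):
  X=onz(c,uv,z);print(n,'u %.4f v %.4f'%(X@ux,X@uy))
p('top+',(40,290+242/8),.097);p('top-',(42,290+305/8),.097);p('base+ ',(58,290+192/8),.092);p('tick',(52,290+156/8),.092)
p('ptr end',(78,290+154/8),.088);p('line',(256,313.7),.088)
a=cv2.cvtColor(c['p'][300:325,30:100],cv2.COLOR_RGB2BGR);cv2.imwrite('pics/w28w.png',cv2.convertScaleAbs(cv2.resize(a,None,fx=10,fy=20,interpolation=cv2.INTER_NEAREST),alpha=1.5))
"
```

```text
top+ u 0.4851 v -0.1993
top- u 0.4850 v -0.2033
base+  u 0.4899 v -0.1996
tick u 0.4876 v -0.1974
ptr end u 0.4968 v -0.1998
line u 0.5759 v -0.2008
```

View pics/w28w.png

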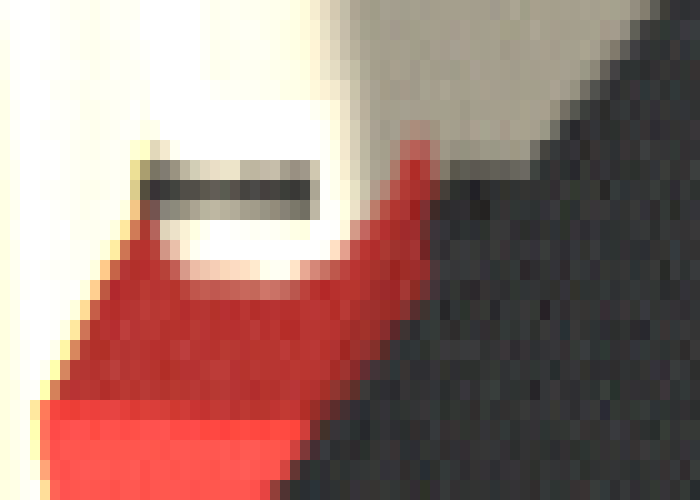

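```bash
python3 -c "
from h import *
import pickle
c=pickle.load(open('w28.pkl','rb'))
def p(n,a,b,z):
  X=onz(c,(150+a/3,140+b/2.9),z);print(n,'u %.4f v %.4f'%(X@ux,X@uy));return X
A=p('arm l',203,190,.083);B=p('arm l low',217,390,.083);d=A-B;print(np.degrees(np.arctan2(d[0]@np.ones(1) if 0 else d@ux,d@uy)))
A=p('blk fl',263,100,.089);B=p('blk fl low',268,460,.089);d=A-B;print(np.degrees(np.arctan2(d@ux,d@uy)))
A=p('blk fr',413,100,.089);B=p('blk fr low',407,460,.089)
p('hinge',215,130,.09);p('tip',242,425,.083)
p('lfinger inner',213,420,.083);p('rfinger inner',432,420,.083)
"
```

```text
arm l u 0.5600 v -0.1527
arm l low u 0.5611 v -0.1843
-2.029950338246251
blk fl u 0.5685 v -0.1386
blk fl low u 0.5687 v -0.1924
-0.19288465510117322
blk fr u 0.5873 v -0.1385
blk fr low u 0.5885 v -0.1924
hinge u 0.5625 v -0.1424
tip u 0.5646 v -0.1903
lfinger inner u 0.5604 v -0.1895
rfinger inner u 0.5927 v -0.1895
```

```bash
python3 -c "
from h import *
c=snap('scene','s30.png');a=c['p'][100:280,60:360];cv2.imwrite('pics/s30z.png',cv2.convertScaleAbs(cv2.cvtColor(cv2.resize(a,None,fx=2.6,fy=3,interpolation=cv2.INTER_CUBIC),cv2.COLOR_RGB2BGR),alpha=1.6,beta=10))
for k in range(3): r.get_image('top')
"; python3 ml.py w31
```

```text
tcp u 0.5761 v -0.1842 z 0.0484 F unit 2.500538412773845 5.1457018367382 2.721247004068969 g 0.344555230662144 t 11.7167 tilt [ 0.012  -0.0006]
band 309.9700575815739 317.4828418230563 line v -0.2009
```

View pics/s30z.png

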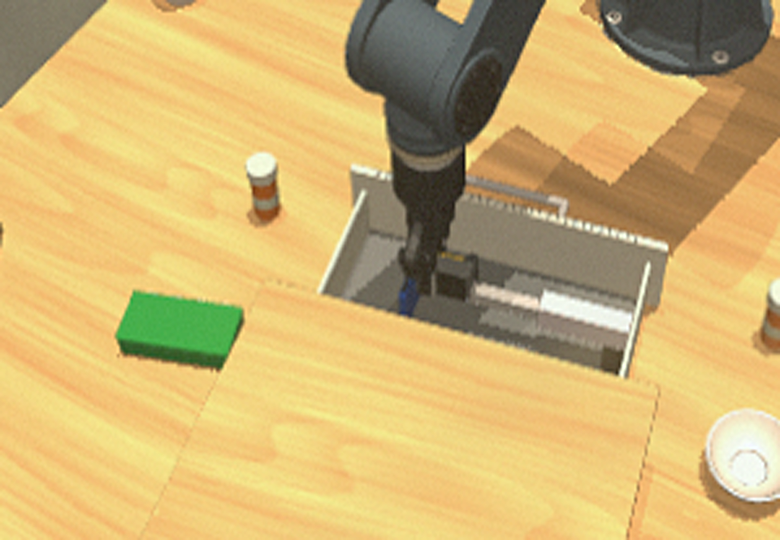

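```bash
python3 -c "
from h import *
print(r.job_done()); uv_()"
```

```text
the job is handed in; nothing more can be done
None
the job is handed in; nothing more can be done
```

I pulled the drawer open to its stop and pushed the leg out by its blue plate until the pointer was at the red clip. I then shut the cam lever there and handed the job in at about 11.7 s, still gripping leg and lever together.

**Last checks (wrist camera)**
- **Leg position:** the pointer line read −200.9 mm and the clip −201.3 mm in unit y, so they agree to about 0.5 mm. The leg stayed between −200.4 and −201.8 mm while I squeezed. The last two readings, 0.3 s apart, were identical.
- **Lever:** it measured about 2° from the block face, which I take as flat and shut. The fingers measured about 32 mm apart in the image, against 33 mm expected. The gripper's own reading was about 29 mm, but it also read low on the handle.
- **Drawer:** it met the stop after about 168 mm of travel. I did not measure the final 180 mm directly; the scale on its front read the same position at the end as after I let go of the handle.
- **Other objects:** both vials, the organizer and the dish look untouched in the last scene picture.

**Problems along the way**
- **Fingertips:** the pictures show them about 30 mm behind where the tool data says. My first grasp at the handle closed above the bar, so I went lower and repeated it.
- **Contact force:** on the second approach the open gripper touched something at about 20 N, probably the top of the drawer front. At the drawer's stop the wrist force reached about 94 N, under the 120 N limit.

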